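Turn the rinsed tub over and load the reagent set

ROBOT

A 7-joint arm with a two-finger parallel gripper is mounted at the origin on the work surface. World frame = base frame: x ahead of the robot, y to its left, z up, the work surface at z = 0. Lengths are in m, angles in degrees, forces in N, time in s.
With the tool pointing down it reaches from about 0.425 to 0.875 m from the base axis. Payload 4.7 kg.
Tool frame: the origin (TCP) lies at the very end of the fingers, on their centre line; the grasp point (between the pads) lies 19 mm behind it; z points along the fingers, y is the direction in which the jaws open and shut (so a half turn about z gives the same grasp; the last joint's range is limited). The gripper opens to 87 mm and grips with 3 to 60 N. Pads are 19 mm wide; open, the fingers measure 117 mm over their backs; the gripper's body (75 mm by 190 mm) begins 51 mm behind the grasp point.
Start: joints at [-73.734, 18.392, -4.016, 83.108, 1.295, 78.541, -3.26], TCP at [0.173, 0.626, 0.223] pointing down, gripper open.
Joint ranges: [-163.93, 163.93], [-17.29, 119.83], [-79.2, 71.16], [3.27, 140.29], [-89.18, 269.18], [5.43, 117.66], [-154.24, 154.24]. Speed limits (degrees/s): [147.25, 147.25, 180, 180, 180, 180, 180].

INTERFACE

Orientations are given as a 3x3 rotation matrix whose columns are the frame's x, y, z axes.
In Python, from station import robot gives the robot as it stands.
- The arm moves only by the shell command python3 -m jog 'ROWS' [FORCE]. ROWS is JSON, a list of rows, each a list of 7 numbers: the shift along the world's x, y, z in m, then the turn, a rotation vector about the world's x, y, z in rad, then the closure, from 0 (fully open) to 1 (shut). A call has 1 to 10 rows; each row is the pose to reach, as a shift and turn from the pose commanded when the call began; what a row does not reach only later rows make up. A row lasts 1/8 s, in which the tool goes at most 62.5 mm and 10.7 degrees, less where a joint would pass 70% of its speed; a pose out of reach is approached as far as the arm can. A call with a gripper value outside its range is refused whole. The fingers move at their own pace and stop on an object; FORCE is the grip in N (left out, the last holds). Time passes only in rows, so rows that repeat a pose let the fingers close. It gives the time, the measured TCP pose, the force and the opening at its end, in the units of the state.
- robot.observe(): the state, without advancing time (a new reading comes with each control period).
- robot.grab_frame(name): name is "side" or "top"; returns a dict with "color" (420x560x3 uint8, red, green, blue), "intrinsics" (3x3 intrinsics, pixels), "position" and "attitude" of the camera in the world. Camera axes: x right, y down, z forward; pixel columns grow to the right and rows downward; lengths in m; the calibration is good to about 2 mm. A picture is of the moment at which its call begins. There is no depth.
- robot.close_job(): hands the job in, once; it reports no verdict.
The state is a dict: "t": time; "joint_pos": joint angles; "dq": joint speeds; "effort": joint torques, N m; "tool_pos": TCP position; "orientation": TCP orientation; "wrist_force": force on the tool from outside, world axes, zero at the start; "moment": the same for the moment, N m; "width": finger opening in m.
Only numpy, scipy, OpenCV 4.12 (cv2) and the standard library are available. Lean on these libraries where they do the work, as an engineer would, in place of code of your own. Each camera call takes 0.05 s, during which the arm holds its last target.

TASK

The rinsed tub is drying mouth-down on the bench. Turn it over and stand it mouth-up, empty, squarely in the middle of the blue board and let go of it; then put every reagent bottle, jar and case that is on the bench into it, each standing upright on the tub's floor. At the end the loaded tub must still be square in the middle of the board; leave the beaker, the rack and the centrifuge where they are.

Things in the scene. Friction and masses are not known exactly. Their poses are not given: they have to be found in the camera images.
- tub: open oblong green plastic tub, straight flat sides: 160 mm long (its x), 66 mm wide (its y), 55 mm high, 4 mm thick all over (inside 152 x 58 x 51 mm), 160 g. Origin: centre of its MOUTH (rim plane); z points from the mouth to the closed bottom, outer face at z = +55 mm. It starts mouth-down (z up); mouth-up its z points down. It also stands stably on an end or a side
- board: fixed flat blue plastic board lying on the bench, 220 mm (its x) by 130 mm (its y), top face 8 mm above the bench; origin at the centre of its underside, z up. The tub belongs in its middle, long side along the board's long side
- bottle_square: square white plastic reagent bottle, body 34 x 34 x 64 mm, neck 24 mm across, ribbed round grey cap 28 mm across from 72 to 98 mm height (total height 98 mm), 90 g; stands upright, origin at the centre of its underside, z up to the cap, x and y square to its sides. May be absent
- bottle_flat: amber glass bottle of oblong section, body 30 mm (its x) by 38 mm (its y) by 62 mm high, neck 22 mm across, ribbed round black cap 26 mm across from 70 to 97 mm height (total 97 mm), 100 g; stands upright, origin at the centre of its underside, z up to the cap. May be absent
- jar_octagonal: glass jar, eight-sided body 34 mm across, 70 mm high, ribbed round white lid 30 mm across from 70 to 98 mm height (total 98 mm), 100 g; stands upright, origin at the centre of its underside, z up to the lid. May be absent
- case: upright grey cuvette case, plain square box 30 x 30 x 100 mm, 90 g; origin at the centre of its underside, z up, x and y square to its sides. May be absent
- beaker: bystander: glass beaker 84 mm across, 110 mm high, standing beyond the work; origin at the centre of its underside
- rack: bystander: red tube rack 90 mm (its x) x 160 mm (its y) x 28 mm high; origin at the centre of its underside
- centrifuge: bystander: blue mini centrifuge with clear dome, about 155 mm across and 112 mm high, its panel reaching 110 mm from the origin towards its -x; origin at the centre of its underside

How it is judged (in metres and radians):
On the way:
1. the tub stands mouth-up and still empty, square in the middle of the board, let go (angle between tub's own z axis and vertical above 3 rad and horizontal distance between tub and board below 0.022 m and z of tub in the frame of board between 0.055 and 0.07 m and angle between the x axis of tub and the x axis of board, either way round below 0.21 rad and linear speed of tub below 0.03 m/s and angular speed of tub below 0.3 rad/s and contact force between the fingers and tub below 0.1 N and (x of bottle_square in the frame of tub above 0.08 m or x of bottle_square in the frame of tub below -0.08 m or y of bottle_square in the frame of tub above 0.033 m or y of bottle_square in the frame of tub below -0.033 m) and (x of bottle_flat in the frame of tub above 0.08 m or x of bottle_flat in the frame of tub below -0.08 m or y of bottle_flat in the frame of tub above 0.033 m or y of bottle_flat in the frame of tub below -0.033 m) and (x of jar_octagonal in the frame of tub above 0.08 m or x of jar_octagonal in the frame of tub below -0.08 m or y of jar_octagonal in the frame of tub above 0.033 m or y of jar_octagonal in the frame of tub below -0.033 m) and (x of case in the frame of tub above 0.08 m or x of case in the frame of tub below -0.08 m or y of case in the frame of tub above 0.033 m or y of case in the frame of tub below -0.033 m)), for 0.2 s.
At the end, for the whole second after the job is handed in: the tub stands mouth-up on the board (its middle within 22 mm of the board's middle, long sides parallel within 12 degrees), every bottle, jar and case present stands upright (within 11 degrees) on the tub's floor, all at rest and released (angle between tub's own z axis and vertical above 3 rad and horizontal distance between tub and board below 0.022 m and z of tub in the frame of board between 0.055 and 0.07 m and angle between the x axis of tub and the x axis of board, either way round below 0.21 rad and linear speed of each of tub, bottle_square, bottle_flat, jar_octagonal, case below 0.03 m/s and angular speed of each of tub, bottle_square, bottle_flat, jar_octagonal, case below 0.3 rad/s and angle between each of bottle_square, bottle_flat, jar_octagonal, case's own z axis and vertical below 0.2 rad and x of bottle_square in the frame of tub between -0.075 and 0.075 m and y of bottle_square in the frame of tub between -0.028 and 0.028 m and z of bottle_square in the frame of tub between 0.044 and 0.058 m and x of bottle_flat in the frame of tub between -0.075 and 0.075 m and y of bottle_flat in the frame of tub between -0.028 and 0.028 m and z of bottle_flat in the frame of tub between 0.044 and 0.058 m and x of jar_octagonal in the frame of tub between -0.075 and 0.075 m and y of jar_octagonal in the frame of tub between -0.028 and 0.028 m and z of jar_octagonal in the frame of tub between 0.044 and 0.058 m and x of case in the frame of tub between -0.075 and 0.075 m and y of case in the frame of tub between -0.028 and 0.028 m and z of case in the frame of tub between 0.044 and 0.058 m); the robot touches nothing.
It fails at once if the beaker is pushed more than 30 mm away or tipped over (distance of beaker from where it was at the start of the episode above 0.03 m or angle between beaker's own z axis and vertical above 0.4 rad).
It fails at once if the rack is pushed more than 30 mm away or tipped over (distance of rack from where it was at the start of the episode above 0.03 m or angle between rack's own z axis and vertical above 0.4 rad).
It fails at once if the centrifuge is pushed more than 30 mm away or tipped over (distance of centrifuge from where it was at the start of the episode above 0.03 m or angle between centrifuge's own z axis and vertical above 0.4 rad).
Of bottle_square, bottle_flat, jar_octagonal, case only 3 to 4 are there at a start; the rules pass over those that are not, and their reading is None.
At some moment in a run one of tub may be knocked a few centimetres aside while the robot is not near it.
Once in a run the grip may slacken for a moment while it holds something.
It also fails if it takes over 210 s, if anything falls off the work surface, if the arm or the gripper's body presses on something with over 40 N, if the wrist force passes 120 N, or if a joint passes its speed limit or range.

## Working session

There is one attempt and no reset: what is moved stays moved. The work goes in short steps, Python scripts to look and compute and a shell command to move; the robot and the scene stay as the last step left them, time stands still between calls to the robot, and variables do not carry over. Pictures are saved under pics/ and viewed, and the job is handed in when it is done.

```bash
ls; mkdir -p pics
python3 - <<'E'
from station import robot
import cv2
s=robot.observe()
print(s)
for n in("side","top"):
    f=robot.grab_frame(n)
    cv2.imwrite(f"pics/{n}0.png",f["color"][:,:,::-1])
    print(n,f["intrinsics"],f["position"],f["attitude"])
E
```

```text
pics
{'t': 0.0, 'joint_pos': array([-73.73464106,  18.43891903,  -4.01657689,  83.17265907,
         1.29596067,  78.54133752,  -3.26199635]), 'dq': array([ 0.03861905, -0.08379346,  0.07935366,  0.00766769,  0.01279639,
        0.02546989,  0.02599267]), 'effort': array([ 8.28935435e-05, -4.91290855e+01, -4.03806623e-01, -3.12519979e+01,
       -6.39367034e-02,  4.38642909e-02,  1.78449368e-04]), 'tool_pos': array([0.17314019, 0.62595637, 0.22148291]), 'orientation': array([[-9.63833222e-01,  2.66505844e-01, -3.94723740e-04],
       [ 2.66506114e-01,  9.63831472e-01, -1.83959507e-03],
       [-1.09815673e-04, -1.87825913e-03, -9.99998230e-01]]), 'wrist_force': array([-0.27621818, -0.27414655, -0.12662042]), 'moment': array([-0.00863112, -0.0148662 ,  0.01688625]), 'width': 0.08700736401916702}
side [[515.54083627   0.         281.47481919]
 [  0.         515.54083627 205.37374803]
 [  0.           0.           1.        ]] [ 0.56880407 -0.91257871  0.82512265] [[ 0.99695503 -0.06526074  0.04268147]
 [-0.07495052 -0.65090599  0.75544941]
 [-0.02151956 -0.75634809 -0.65381532]]
top [[422.02001228   0.         276.01420533]
 [  0.         422.02001228 204.494331  ]
 [  0.           0.           1.        ]] [ 0.41732959 -0.03392685  1.10375117] [[-0.00293547 -0.97975074  0.20019958]
 [-0.99998613  0.00200076 -0.00487109]
 [ 0.0043719  -0.2002111  -0.97974303]]
```

View pics/side0.png

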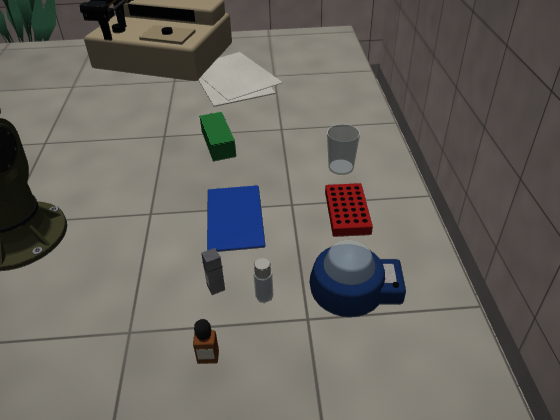

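View pics/top0.png

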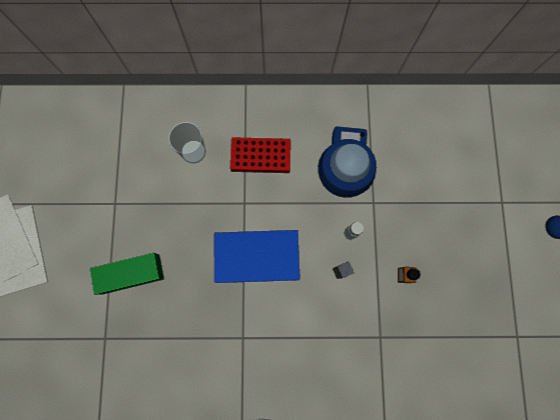

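The side view shows the board at (235,217), the mouth-down tub at (217,136), the case at (213,272), the jar at (263,280) and the flat bottle at (205,341). There is no square bottle. In the top view the tub is at (126,274) and the board at (257,256).

```bash
cat > h.py <<'E'
from station import robot
import cv2, numpy as np
def grab(n,save=None):
    f=robot.grab_frame(n)
    if save: cv2.imwrite(f"pics/{save}.png",f["color"][:,:,::-1])
    return f
def proj(f,P):
    P=np.atleast_2d(P); c=(P-f["position"])@f["attitude"]
    q=c@f["intrinsics"].T; return q[:,:2]/q[:,2:]
def ray(f,uv):
    uv=np.atleast_2d(np.asarray(uv,float)); h=np.c_[uv,np.ones(len(uv))]
    return (h@np.linalg.inv(f["intrinsics"]).T)@f["attitude"].T
def plane(f,uv,z):
    d=ray(f,uv); p=np.asarray(f["position"]); t=(z-p[2])/d[:,2]; return p+d*t[:,None]
def tri(f1,u1,f2,u2):
    d1=ray(f1,u1)[0];d2=ray(f2,u2)[0];p1=np.asarray(f1["position"]);p2=np.asarray(f2["position"])
    s=np.linalg.lstsq(np.c_[d1,-d2],p2-p1,rcond=None)[0]
    a=p1+s[0]*d1;b=p2+s[1]*d2; return (a+b)/2,np.linalg.norm(a-b)
def hsv(f): return cv2.cvtColor(f["color"],cv2.COLOR_RGB2HSV)
def blob(m):
    m=m.astype(np.uint8)*255
    cs,_=cv2.findContours(m,cv2.RETR_EXTERNAL,cv2.CHAIN_APPROX_NONE)
    return max(cs,key=cv2.contourArea)
def show(f,box,scale,name):
    x0,y0,x1,y1=box; im=f["color"][y0:y1,x0:x1,::-1]
    cv2.imwrite(f"pics/{name}.png",cv2.resize(im,None,fx=scale,fy=scale,interpolation=cv2.INTER_CUBIC))
def rect(f,m,z):
    c=blob(m)[:,0,:]; P=plane(f,c,z)[:,:2].astype(np.float32)
    (cx,cy),(w,h),a=cv2.minAreaRect(P)
    if w<h: w,h,a=h,w,a+90
    return (round(cx,4),round(cy,4)),(round(w,4),round(h,4)),round((a+90)%180-90,1)
E
python3 - <<'E'
from h import *
t=grab("top");s=grab("side")
for f,n in((t,"top"),(s,"side")):
    H=hsv(f).astype(int); h,S,V=H[...,0],H[...,1],H[...,2]
    b=(h>112)&(h<125)&(S>150)&(V>110)
    b[:, :]&=True
    print(n,"board",rect(f,b,0.008))
    g=(h>45)&(h<75)&(S>150)
    print(n,"tub all @.055",rect(f,g,.055))
    c=blob(g); x=c[:,0,:]; print(x.min(0),x.max(0))
    gg=f["color"][g]; print(np.percentile(gg[:,1],[5,25,50,75,95]))
show(t,(60,230,200,310),5,"tubt"); show(t,(310,210,450,300),5,"objt"); show(s,(170,230,300,370),4,"objs")
show(s,(170,90,270,180),6,"tubs")
E
```

```text
top board ((0.4396, 0.1068), (0.0, 0.0), 0.0)
top tub all @.055 ((0.4607, 0.3284), (0.1685, 0.0681), -76.1)
[ 91 253] [162 293]
[ 28. 108. 110. 112. 116.]Traceback (most recent call last):
  File "<stdin>", line 7, in <module>
  File "h.py", line 28, in rect
    c=blob(m)[:,0,:]; P=plane(f,c,z)[:,:2].astype(np.float32)
      ~~~~^^^
  File "h.py", line 23, in blob
    return max(cs,key=cv2.contourArea)
ValueError: max() iterable argument is empty
```

Run:
```python
from h import *
t=grab("top");s=grab("side")
print(hsv(t)[256,257],hsv(s)[217,235],hsv(t)[150,340], hsv(s)[280,330])
for f,n in((t,"top"),(s,"side")):
    H=hsv(f).astype(int); h,S,V=H[...,0],H[...,1],H[...,2]
    b=(h>105)&(h<130)&(S>150); m=np.zeros_like(b)
    if n=="top": m[225:290,205:310]=1
    else: m[180:255,200:270]=1
    print(n,"board",rect(f,b&m,0.008))
    g=(h>45)&(h<75)&(S>150)&(f["color"][...,1]>(95 if n=="top" else 70))
    print(n,"tub top @.055",rect(f,g,.055))
    gg=f["color"][(h>45)&(h<75)&(S>150)]; print(np.percentile(gg[:,1],[5,25,50,75,95]))
show(t,(60,230,200,310),5,"tubt"); show(t,(310,210,450,300),5,"objt"); show(s,(170,230,300,370),4,"objs")
show(s,(170,90,270,180),6,"tubs")
```

```text
[110 215 152] [111 208 131] [102  55 134] [110 188  80]
top board ((0.5062, 0.0124), (0.2176, 0.1288), -88.3)
top tub top @.055 ((0.461, 0.3341), (0.1575, 0.0648), -76.4)
[ 28. 108. 110. 112. 116.]
side board ((0.5073, 0.0049), (0.2194, 0.1279), -88.4)
side tub top @.055 ((0.4629, 0.324), (0.1611, 0.0646), -76.5)
[ 32.  35. 100. 100. 101.]
```

View pics/objt.png

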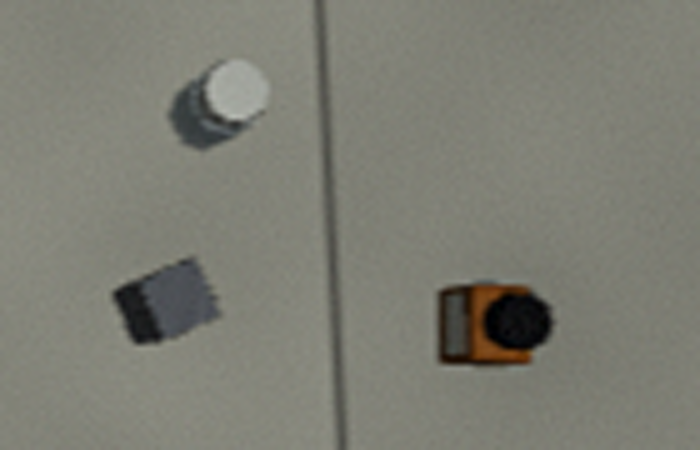

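View pics/objs.png

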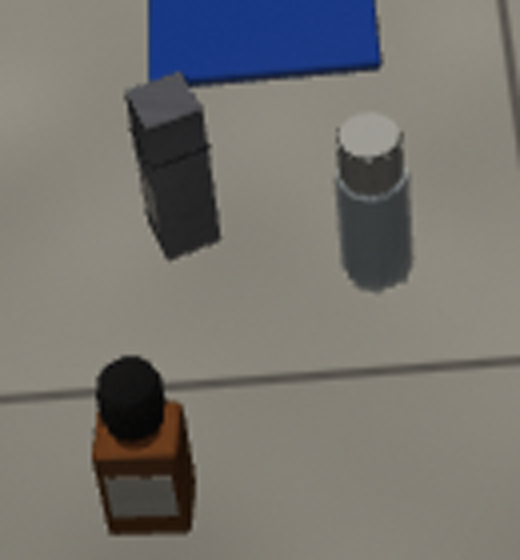

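View pics/tubs.png

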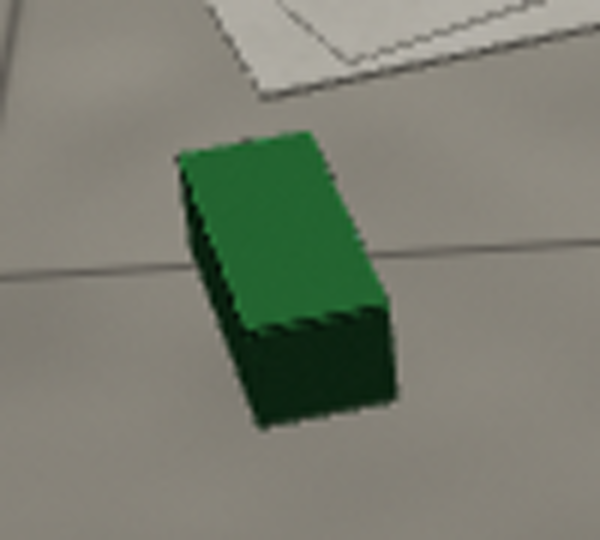

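View pics/tubt.png

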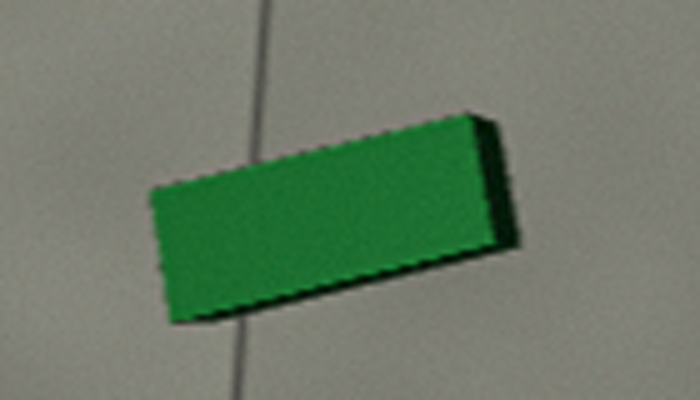

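```bash
python3 -m jog '[[0.145,-0.148,0.08,0,0,-0.53,0],[0.289,-0.297,0.08,0,0,-1.065,0],[0.289,-0.297,0.08,0,0,-1.065,0],[0.289,-0.297,0.08,0,0,-1.065,0],[0.289,-0.297,0.08,0,0,-1.065,0],[0.289,-0.297,0.08,0,0,-1.065,0],[0.289,-0.297,0.08,0,0,-1.065,0],[0.289,-0.297,0.08,0,0,-1.065,0],[0.289,-0.297,0.08,0,0,-1.065,0]]' 30
python3 - <<'E'
from h import *
o=robot.observe();print(o["tool_pos"],o["joint_pos"]);print(o["orientation"].round(3))
t=grab("top","t1");s=grab("side","s1")
print(proj(t,o["tool_pos"]),proj(s,o["tool_pos"]))
E
```

```text
t: 1.42
tool_pos: [0.4616, 0.3302, 0.3024]
orientation: [[-0.234, 0.972, -0.001], [0.972, 0.234, 0.001], [0.001, -0.001, -1.0]]
wrist_force: [-0.0, 1.7, 0.4]
width: 0.0869
[0.4615954  0.3301918  0.30239767] [-53.06022909   6.6364573   16.39132397  88.48832344  -1.92725255
  85.16178919 -23.05031513]
[[-0.234  0.972 -0.001]
 [ 0.972  0.234  0.001]
 [ 0.001 -0.001 -1.   ]]
[[ 80.11057828 267.24735186]] [[205.20476371  41.11360871]]
```

View pics/t1.png

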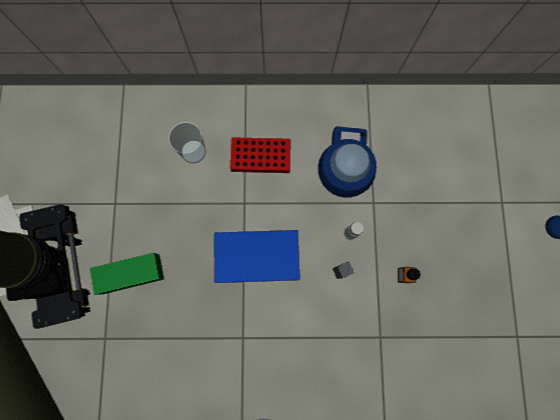

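View pics/s1.png

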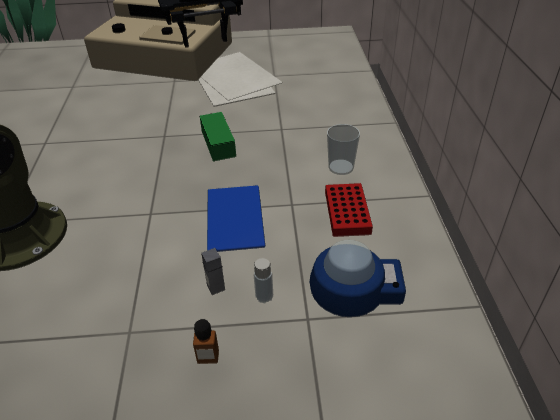

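```bash
python3 -m jog '[[0.005,-0.02,-0.06,0.153,0.037,0,0],[0.01,-0.04,-0.12,0.306,0.074,0,0],[0.01,-0.04,-0.12,0.458,0.11,0,0],[0.01,-0.04,-0.12,0.611,0.147,0,0],[0.01,-0.04,-0.12,0.763,0.184,0,0],[0.01,-0.04,-0.12,0.763,0.184,0,0],[0.01,-0.04,-0.12,0.763,0.184,0,0],[0.01,-0.04,-0.12,0.763,0.184,0,0]]' 30
python3 - <<'E'
from h import *
o=robot.observe();print(o["tool_pos"],o["joint_pos"]);print(o["orientation"].round(3))
t=grab("top","t2");s=grab("side","s2")
print(proj(t,o["tool_pos"]),proj(s,o["tool_pos"]))
R=o["orientation"];p=o["tool_pos"]
for sg in(-1,1):
    q=p+sg*.0435*R[:,1]; print(proj(t,q),proj(s,q))
show(t,(60,200,220,320),5,"t2c"); show(s,(150,30,290,170),5,"s2c")
E
```

```text
t: 2.52
tool_pos: [0.4717, 0.2916, 0.1838]
orientation: [[-0.17, 0.971, -0.167], [0.687, 0.238, 0.686], [0.706, 0.002, -0.708]]
wrist_force: [1.4, -0.2, 0.3]
width: 0.0869
[0.47167664 0.2916323  0.18378881] [-30.16180901  12.02584401  25.73349269 110.1077323  -51.41371467
  76.22486769  30.21938872]
[[-0.17   0.971 -0.167]
 [ 0.687  0.238  0.686]
 [ 0.706  0.002 -0.708]]
[[123.20064582 265.47933519]] [[214.04549158  91.58806818]]
[[126.68956054 285.40073855]] [[197.34970661  94.50221861]]
[[119.7750638  245.91955613]] [[230.50151591  88.71576654]]
```

View pics/t2c.png

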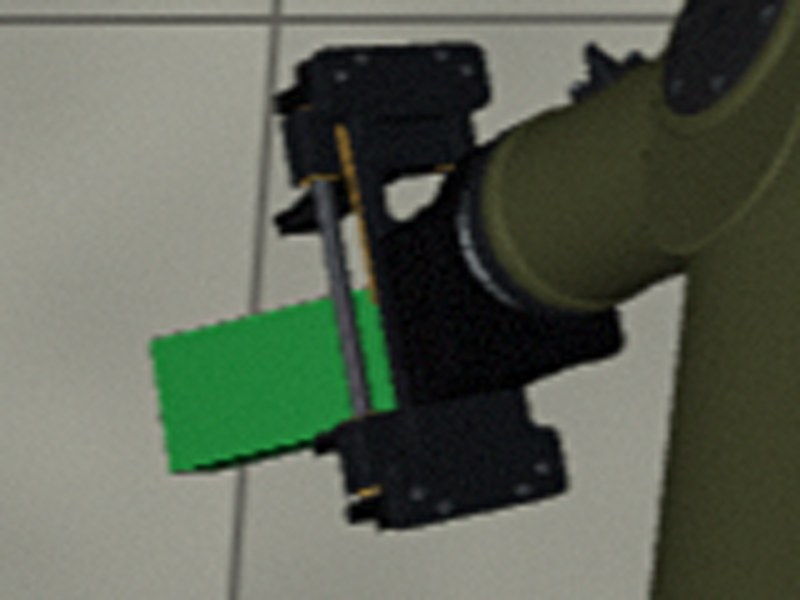

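View pics/s2c.png

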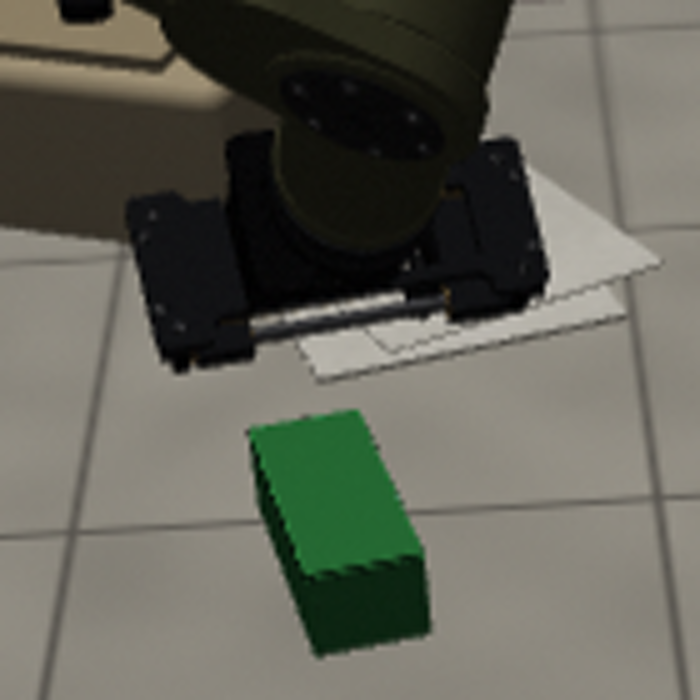

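```bash
python3 -m jog '[[0,-0.002,-0.055,0,0,0,0],[0,-0.002,-0.11,0,0,0,0],[0,-0.002,-0.14,0,0,0,0],[0,-0.002,-0.162,0,0,0,0],[0,-0.002,-0.162,0,0,0,0],[0,-0.002,-0.162,0,0,0,0],[0,-0.002,-0.162,0,0,0,1],[0,-0.002,-0.162,0,0,0,1],[0,-0.002,-0.162,0,0,0,1],[0,-0.002,-0.162,0,0,0,1]]' 50;python3 -m jog '[[0,0,0,0,0,0,1],[0,0,0,0,0,0,1],[0,0,0,0,0,0,1]]' 50
python3 - <<'E'
from h import *
o=robot.observe();print(o["tool_pos"],o["joint_pos"]);print(o["orientation"].round(3))
t=grab("top");s=grab("side")
show(t,(60,200,220,320),5,"t3c"); show(s,(150,30,290,170),5,"s3c")
E
```

```text
t: 3.88
tool_pos: [0.4728, 0.2876, 0.0212]
orientation: [[-0.166, 0.972, -0.165], [0.687, 0.234, 0.688], [0.707, 0.001, -0.707]]
wrist_force: [-0.3, -0.8, 4.2]
width: 0.0654
t: 4.25
tool_pos: [0.4727, 0.2876, 0.0212]
orientation: [[-0.166, 0.972, -0.165], [0.687, 0.234, 0.688], [0.707, 0.0, -0.707]]
wrist_force: [-0.0, -1.2, 5.6]
width: 0.0658
[0.47271998 0.2876251  0.0212059 ] [-26.67466721  27.00942978  23.21532589 114.79854649 -61.66836112
  67.98626446  48.07912996]
[[-0.166  0.972 -0.165]
 [ 0.687  0.234  0.688]
 [ 0.707  0.    -0.707]]
```

View pics/t3c.png

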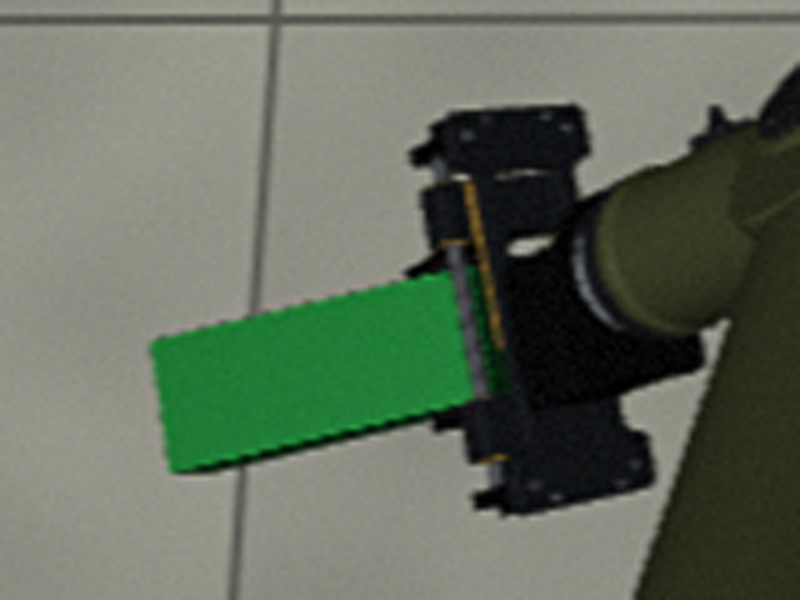

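View pics/s3c.png

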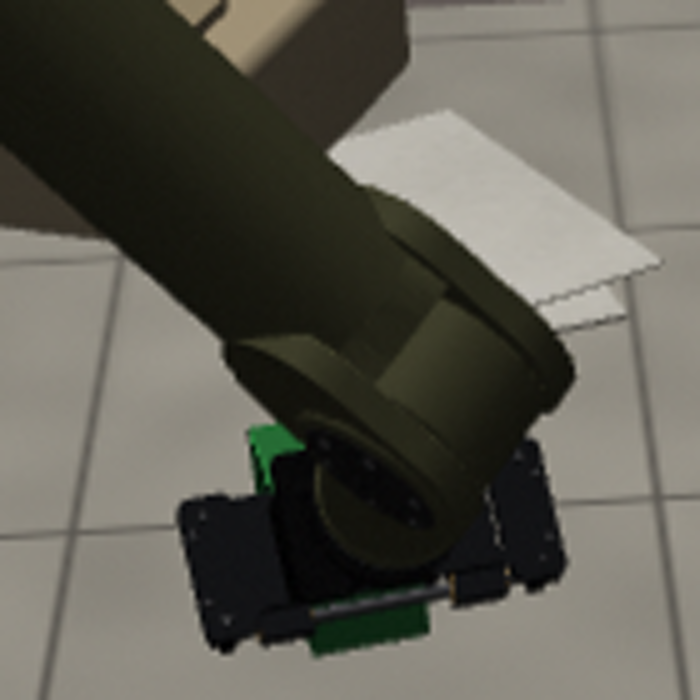

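```bash
python3 -m jog '[[0,0,0.05,0,0,0,1],[0,0,0.09,-0.153,-0.037,0,1],[0,0,0.12,-0.305,-0.074,0,1],[0,0,0.125,-0.458,-0.11,0,1],[0,0,0.125,-0.611,-0.147,0,1],[0,0,0.125,-0.764,-0.184,0,1],[0,0,0.125,-0.916,-0.221,0,1],[0,0,0.125,-1.069,-0.258,0,1],[0,0,0.125,-1.222,-0.294,0,1],[0,0,0.125,-1.374,-0.331,0,1]]' 50;python3 -m jog '[[0,0,0,-0.153,-0.037,0,1],[0,0,0,-0.153,-0.037,0,1],[0,0,0,-0.153,-0.037,0,1],[0,0,0,-0.153,-0.037,0,1]]' 50
python3 - <<'E'
from h import *
o=robot.observe();print(o["tool_pos"],o["joint_pos"]);print(o["orientation"].round(3))
t=grab("top","t4");s=grab("side","s4")
E
```

```text
t: 5.6
tool_pos: [0.4718, 0.2881, 0.145]
orientation: [[-0.189, 0.972, 0.139], [0.784, 0.235, -0.575], [-0.592, 0.0, -0.806]]
wrist_force: [0.2, 0.8, -1.5]
width: 0.0658
t: 6.1
tool_pos: [0.4734, 0.286, 0.1471]
orientation: [[-0.162, 0.973, 0.165], [0.69, 0.231, -0.686], [-0.705, 0.003, -0.709]]
wrist_force: [0.3, 0.4, -2.2]
width: 0.0659
[0.4734243  0.28599546 0.14711504] [-71.84992036  30.81134374  22.78448462  90.36514836  23.59780358
  89.52383171 -42.19472745]
[[-0.162  0.973  0.165]
 [ 0.69   0.231 -0.686]
 [-0.705  0.003 -0.709]]
```

View pics/t4.png

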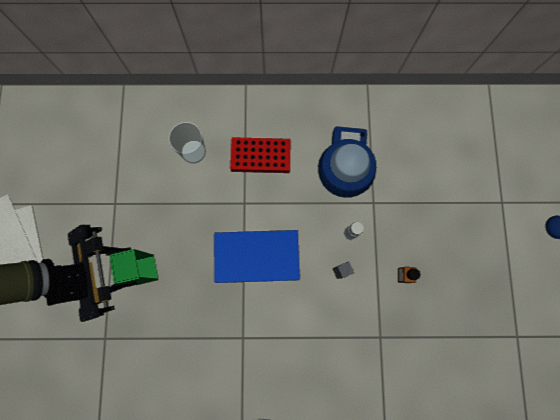

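View pics/s4.png

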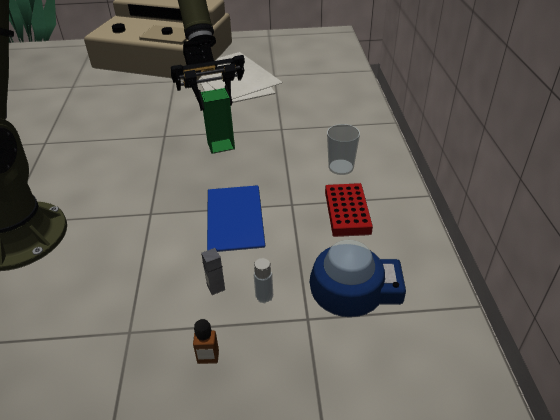

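```bash
python3 -m jog '[[0.02,-0.01,-0.01,0,0,-0.1,1],[0.025,-0.01,-0.018,0,0,-0.207,1],[0.025,-0.01,-0.018,0,0,-0.207,1],[0.025,-0.01,-0.018,0,0,-0.207,1],[0.025,-0.01,-0.018,0,0,-0.207,1]]' 50;python3 -m jog '[[0,0,-0.002,0,0,0,1],[0,0,-0.004,0,0,0,1]]' 50;python3 -m jog '[[0,0,-0.002,0,0,0,1],[0,0,-0.002,0,0,0,1]]' 50;python3 -m jog '[[0,0,-0.002,0,0,0,1],[0,0,-0.002,0,0,0,1]]' 50
```

```text
t: 6.82
tool_pos: [0.4965, 0.2781, 0.1279]
orientation: [[-0.022, 1.0, 0.022], [0.707, 0.031, -0.706], [-0.707, -0.0, -0.708]]
wrist_force: [-0.4, -1.6, -1.5]
width: 0.0653
t: 7.08
tool_pos: [0.4965, 0.2783, 0.1278]
orientation: [[-0.02, 1.0, 0.022], [0.705, 0.03, -0.708], [-0.709, 0.001, -0.705]]
wrist_force: [-5.9, 3.5, 20.2]
width: 0.0656
t: 7.32
tool_pos: [0.4965, 0.2783, 0.1278]
orientation: [[-0.02, 1.0, 0.022], [0.705, 0.029, -0.709], [-0.709, 0.001, -0.705]]
wrist_force: [-6.8, 3.4, 22.0]
width: 0.066
t: 7.58
tool_pos: [0.4965, 0.2783, 0.1278]
orientation: [[-0.019, 1.0, 0.022], [0.704, 0.029, -0.71], [-0.71, 0.002, -0.704]]
wrist_force: [-8.9, 3.5, 30.4]
width: 0.066
```

```bash
python3 -m jog '[[0,0,0.006,0,0,0,1],[0,0,0.006,0,0,0,1]]' 50;python3 -m jog '[[0,0,0,0,0,0,0],[0,0,0,0,0,0,0],[0,0,0,0,0,0,0],[0,0,0,0,0,0,0],[0,0.04,0.04,0,0,0,0],[0,0.08,0.08,0,0,0,0],[0,0.1,0.1,0,0,0,0],[0,0.1,0.14,0,0,0,0],[0,0.1,0.14,0,0,0,0]]' 50
python3 - <<'E'
from h import *
o=robot.observe();print(o["tool_pos"],o["joint_pos"])
t=grab("top","t5");s=grab("side","s5")
E
```

```text
t: 7.82
tool_pos: [0.4972, 0.2787, 0.1279]
orientation: [[-0.02, 1.0, 0.023], [0.707, 0.031, -0.706], [-0.706, 0.002, -0.708]]
wrist_force: [-1.5, 3.8, 10.1]
width: 0.0657
t: 8.95
tool_pos: [0.4984, 0.3781, 0.2687]
orientation: [[-0.017, 1.0, 0.024], [0.709, 0.029, -0.705], [-0.705, 0.005, -0.709]]
wrist_force: [0.4, -1.0, 0.2]
width: 0.0866
[0.49844099 0.37813702 0.26871747] [-67.77281023  41.02320577  24.68147294  60.45256371  17.03181198
 112.50065318 -40.36426494]
```

View pics/t5.png

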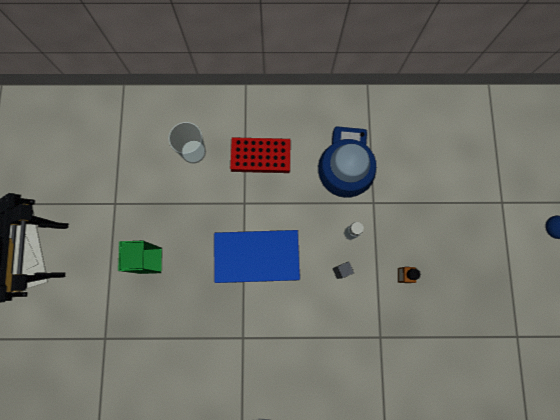

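View pics/s5.png

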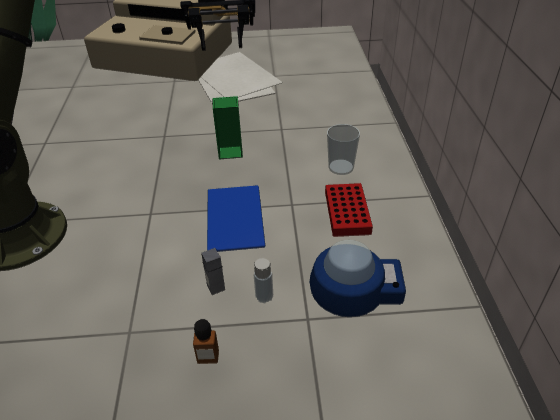

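```bash
python3 -m jog '[[0,0,0.05,0.1,0.003,0,0],[0,-0.02,0.08,0.27,0.008,0,0],[0,-0.06,0.08,0.44,0.013,0,0],[0,-0.1,0.08,0.61,0.018,0,0],[0,-0.14,0.08,0.79,0.024,0,0],[0,-0.17,0.08,0.96,0.03,0,0],[0,-0.18,0.08,1.13,0.034,0,0],[0,-0.18,0.08,1.31,0.04,0,0],[0,-0.18,0.06,1.48,0.044,0,0],[0,-0.18,0,1.571,0.047,0,0]]' 50;python3 -m jog '[[0,0,0,0,0,0,0],[0,0,0,0,0,0,0],[0,0,0,0,0,0,0]]'
python3 - <<'E'
from h import *
o=robot.observe();print(o["tool_pos"],o["joint_pos"])
t=grab("top","t6");s=grab("side","s6")
for f,n in((t,"top"),(s,"side")):
    H=hsv(f).astype(int); h,S,V=H[...,0],H[...,1],H[...,2]
    g=(h>45)&(h<75)&(S>150)&(V>(95 if n=="top" else 70))
    m=np.zeros_like(g)
    if n=="side": m[:120]=1
    else: m[:,:142]=1
    print(n,rect(f,g&m,.16))
E
```

```text
t: 10.3
tool_pos: [0.4989, 0.1956, 0.2665]
orientation: [[-0.02, 1.0, -0.014], [0.703, 0.024, 0.711], [0.711, 0.005, -0.703]]
wrist_force: [0.7, 1.0, -1.2]
width: 0.0869
t: 10.68
tool_pos: [0.4988, 0.1987, 0.2691]
orientation: [[-0.026, 0.999, -0.019], [0.706, 0.032, 0.707], [0.708, 0.005, -0.707]]
wrist_force: [0.4, 0.1, -0.3]
width: 0.0869
[0.49883902 0.19870782 0.26908048] [-38.53292405   3.62168218  44.51170588 108.81541363 -47.89280116
  80.76950979  21.45872801]
top ((0.4958, 0.2866), (0.0651, 0.049), 3.5)
side ((0.4979, 0.2774), (0.0623, 0.0517), 1.5)
```

View pics/s6.png

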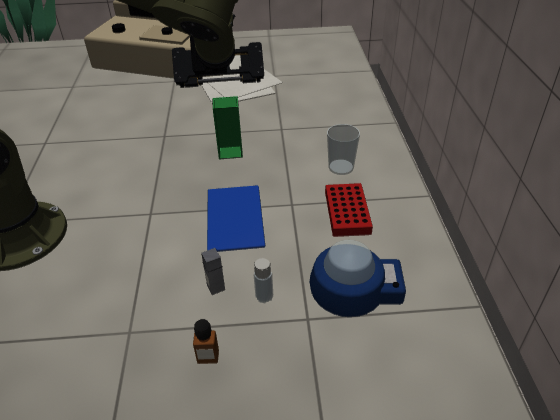

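View pics/t6.png

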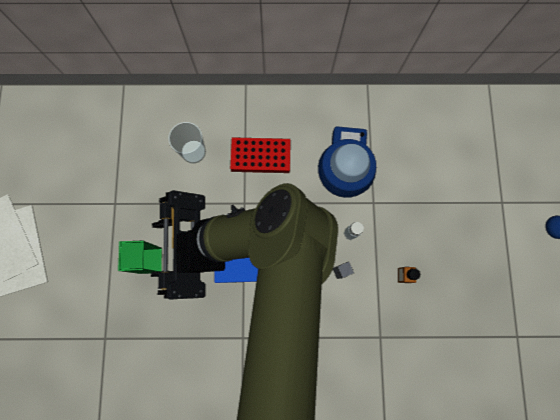

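```bash
python3 -m jog '[[-0.002,0,-0.044,0,0,0,0],[-0.002,0.035,-0.079,0,0,0,0],[-0.002,0.07,-0.114,0,0,0,0],[-0.002,0.097,-0.142,0,0,0,0],[-0.002,0.097,-0.142,0,0,0,0],[-0.002,0.097,-0.142,0,0,0,0]]' 50;python3 -m jog '[[0,0,0,0,0,0,1],[0,0,0,0,0,0,1],[0,0,0,0,0,0,1],[0,0,0,0,0,0,1],[0,0,0,0,0,0,1]]' 50;  python3 - <<'E'
from h import *
t=grab("top","t7");s=grab("side");show(s,(150,40,290,180),5,"s7")
E
```

```text
t: 11.52
tool_pos: [0.4966, 0.2942, 0.1252]
orientation: [[-0.022, 1.0, -0.019], [0.706, 0.029, 0.707], [0.708, 0.002, -0.707]]
wrist_force: [0.2, 0.0, 0.7]
width: 0.0872
t: 12.15
tool_pos: [0.4959, 0.2942, 0.1243]
orientation: [[-0.02, 1.0, -0.02], [0.706, 0.029, 0.708], [0.708, -0.0, -0.706]]
wrist_force: [0.5, -2.7, 4.5]
width: 0.0658
```

View pics/s7.png

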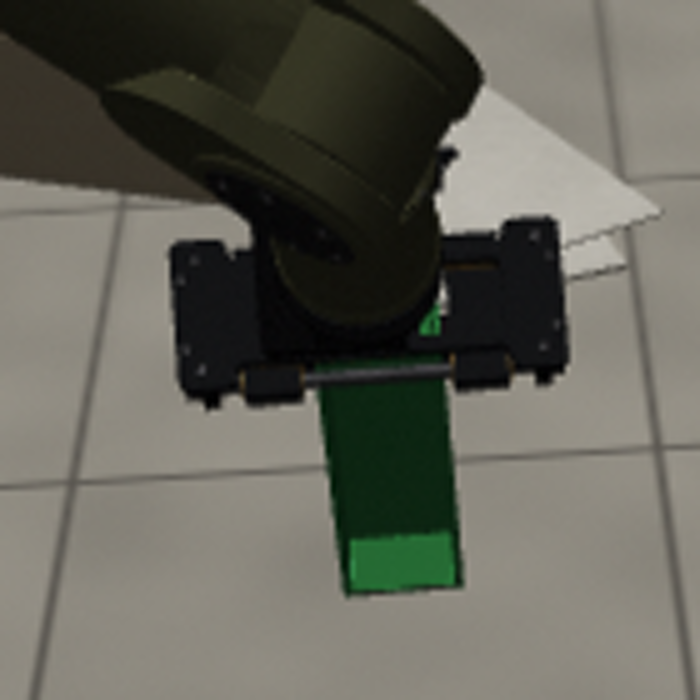

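View pics/t7.png

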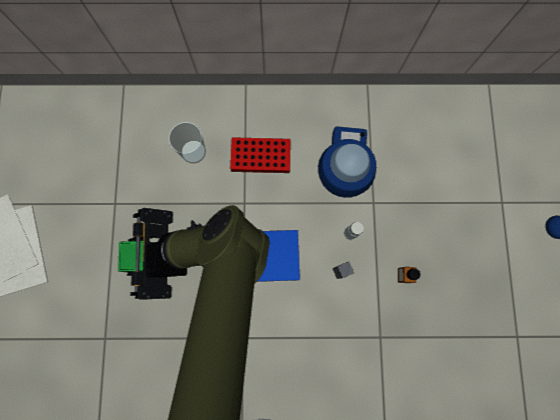

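```bash
python3 -m jog '[[0,0,0.03,0,0,0,1],[0,0,0.04,-0.16,-0.005,0,1],[0,-0.02,0.04,-0.33,-0.01,0,1],[0,-0.05,0.04,-0.5,-0.015,0,1],[0,-0.08,0.04,-0.67,-0.02,0,1],[0.002,-0.11,0.03,-0.84,-0.025,0,1],[0.004,-0.14,0.02,-1.01,-0.03,0,1],[0.006,-0.17,0,-1.18,-0.035,0,1],[0.008,-0.2,-0.02,-1.35,-0.04,0,1],[0.0085,-0.238,-0.04,-1.52,-0.046,0,1]]' 50;python3 -m jog '[[0,0,0,-0.051,-0.001,0,1],[0,0,0,-0.051,-0.001,0,1],[0,0,0,-0.051,-0.001,0,1]]'
python3 - <<'E'
from h import *
t=grab("top","t8");s=grab("side","s8")
E
```

```text
t: 13.5
tool_pos: [0.5039, 0.0579, 0.0824]
orientation: [[-0.024, 0.999, 0.023], [0.74, 0.033, -0.672], [-0.672, 0.001, -0.74]]
wrist_force: [0.1, -0.4, -3.3]
width: 0.0657
t: 13.88
tool_pos: [0.5047, 0.0573, 0.0844]
orientation: [[-0.019, 1.0, 0.022], [0.709, 0.029, -0.705], [-0.705, 0.002, -0.709]]
wrist_force: [-0.5, -0.1, -1.4]
width: 0.0656
```

View pics/s8.png

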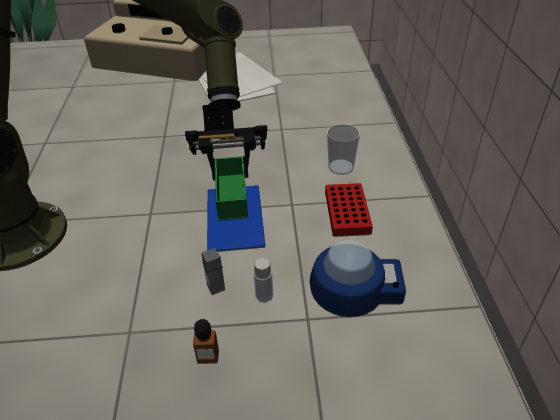

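View pics/t8.png

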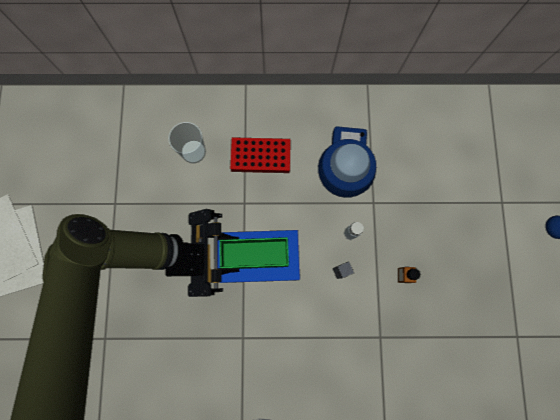

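Mouth-up above the board. Lowering it slowly.

```bash
python3 -m jog '[[0,-0.001,-0.03,0,0,0,1],[0,-0.001,-0.048,0,0,0,1],[0,-0.001,-0.052,0,0,0,1],[0,-0.001,-0.052,0,0,0,1]]' 50;python3 -m jog '[[0,0,-0.003,0,0,0,1],[0,0,-0.003,0,0,0,1]]';python3 -m jog '[[0,0,-0.002,0,0,0,1],[0,0,-0.002,0,0,0,1]]';python3 -m jog '[[0,0,-0.002,0,0,0,1],[0,0,-0.002,0,0,0,1]]'
```

```text
t: 14.48
tool_pos: [0.504, 0.0554, 0.032]
orientation: [[-0.02, 1.0, 0.021], [0.706, 0.029, -0.707], [-0.708, 0.0, -0.707]]
wrist_force: [0.3, -0.5, -2.0]
width: 0.0659
t: 14.72
tool_pos: [0.5039, 0.0557, 0.0288]
orientation: [[-0.02, 1.0, 0.021], [0.707, 0.029, -0.707], [-0.707, 0.001, -0.707]]
wrist_force: [-0.2, 0.3, -2.1]
width: 0.0654
t: 14.98
tool_pos: [0.5041, 0.0556, 0.027]
orientation: [[-0.02, 1.0, 0.021], [0.706, 0.03, -0.707], [-0.708, 0.001, -0.707]]
wrist_force: [-0.4, 0.7, 1.1]
width: 0.0659
t: 15.22
tool_pos: [0.504, 0.0556, 0.027]
orientation: [[-0.02, 1.0, 0.021], [0.705, 0.029, -0.709], [-0.709, 0.0, -0.705]]
wrist_force: [-4.8, 3.8, 15.0]
width: 0.0656
```

```bash
python3 -m jog '[[0,0,0.002,0,0,0,1],[0,0,0.002,0,0,0,0],[0,0,0.002,0,0,0,0],[0,0,0.002,0,0,0,0],[0,0,0.002,0,0,0,0],[0,0.03,0.03,0,0,0,0],[0,0.07,0.07,0,0,0,0],[0,0.11,0.11,0,0,0,0],[0,0.13,0.16,0,0,0,0],[0,0.13,0.16,0,0,0,0]]'
python3 - <<'E'
from h import *
t=grab("top","t9");s=grab("side","s9")
H=hsv(t).astype(int); h,S,V=H[...,0],H[...,1],H[...,2]
b=(h>105)&(h<130)&(S>150); b[:225]=0;b[290:]=0;b[:,:205]=0;b[:,310:]=0
g=(h>45)&(h<75)&(S>120); g[:,:205]=0
print(rect(t,b,.008),rect(t,g,.063))
show(t,(200,220,310,295),7,"t9c")
show(s,(190,140,300,260),5,"s9c")
E
```

```text
t: 16.48
tool_pos: [0.5057, 0.1884, 0.1876]
orientation: [[-0.019, 0.999, 0.027], [0.71, 0.032, -0.704], [-0.704, 0.006, -0.71]]
wrist_force: [1.2, -1.0, 0.2]
width: 0.0871
((0.5062, 0.0124), (0.2176, 0.1288), -88.3) ((0.5036, 0.0116), (0.1555, 0.0661), -88.1)
```

View pics/t9c.png

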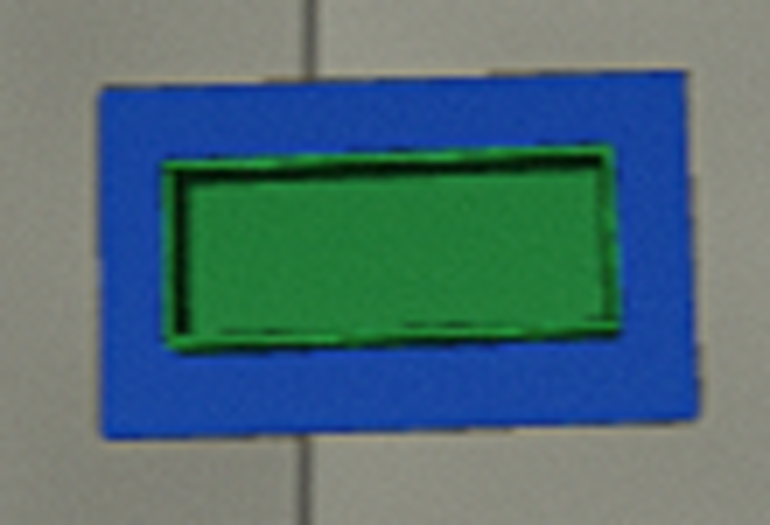

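View pics/s9.png

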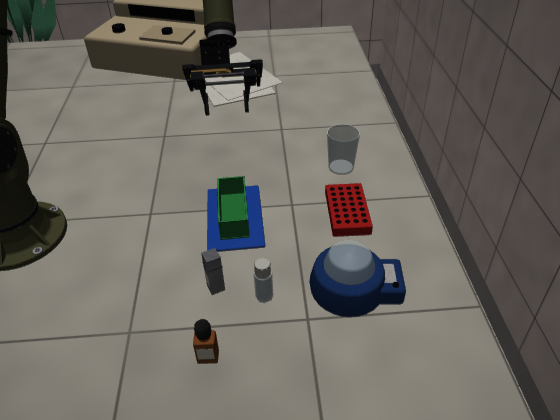

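```bash
cat > meas.py <<'E'
from h import *
def measure(t):
    G=t["color"].astype(int); H=hsv(t).astype(int); V=H[...,2];S=H[...,1];h=H[...,0]
    def box(m,b):
        r=np.zeros_like(m); x0,y0,x1,y1=b; r[y0:y1,x0:x1]=m[y0:y1,x0:x1]; return r
    out={}
    m=box(V>165,(335,210,375,245)); 
    out["jar"]=rect(t,m,.098) if m.any() else None
    m=box((V<125)&(V>70)&(G[...,2]>G[...,0]),(325,255,365,285)); out["case"]=rect(t,m,.1) if m.any() else None
    m=box((V<45),(400,260,425,290)); out["flatcap"]=rect(t,m,.097) if m.any() else None
    m=box((h<20)&(S>150)&(V>60),(390,255,430,295)); out["flatbody"]=rect(t,m,.062) if m.any() else None
    return out
if __name__=="__main__":
    t=grab("top"); print(t["color"][228,357],t["color"][270,346],t["color"][275,413],t["color"][275,405])
    for k,v in measure(t).items(): print(k,v)
E
python3 meas.py
```

```text
[169 172 164] [82 84 91] [16 19 20] [110  60  23]
jar ((0.5659, -0.2338), (0.0269, 0.0241), -2.2)
case ((0.4666, -0.2024), (0.0289, 0.0277), 25.0)
flatcap ((0.4551, -0.3615), (0.0288, 0.0233), 89.8)
flatbody ((0.4556, -0.3644), (0.0365, 0.0269), -3.6)
```

```bash
python3 -m jog '[[0,-0.02,0.03,0.157,0.005,0,0.2],[0,-0.06,0.06,0.314,0.01,0,0.2],[0,-0.1,0.06,0.471,0.014,0,0.2],[0,-0.15,0.06,0.628,0.019,0,0.2],[0,-0.2,0.06,0.785,0.024,0,0.2],[-0.01,-0.25,0.06,0.785,0.024,0,0.2],[-0.01,-0.25,0.06,0.785,0.024,0,0.2],[-0.01,-0.25,0.06,0.785,0.024,0,0.2]]' 40
python3 - <<'E'
from h import *
o=robot.observe();print(o["tool_pos"],o["orientation"].round(3),o["width"])
E
```

```text
t: 17.62
tool_pos: [0.493, -0.0638, 0.2435]
orientation: [[-0.03, 1.0, -0.003], [1.0, 0.03, -0.0], [-0.0, -0.003, -1.0]]
wrist_force: [-0.2, 0.8, 0.4]
width: 0.0695
[ 0.49299363 -0.06380276  0.24346502] [[-0.03   1.    -0.003]
 [ 1.     0.03  -0.   ]
 [-0.    -0.003 -1.   ]] 0.06954328022916174
```

```bash
python3 -m jog '[[-0.01,-0.05,0,0,0,0.15,0.2],[-0.02,-0.1,0,0,0,0.3,0.2],[-0.026,-0.1385,-0.04,0,0,0.407,0.2],[-0.026,-0.1385,-0.1,0,0,0.407,0.2],[-0.026,-0.1385,-0.1,0,0,0.407,0.2],[-0.026,-0.1385,-0.1,0,0,0.407,0.2],[-0.026,-0.1385,-0.1,0,0,0.407,0.2]]' 40
python3 - <<'E'
from h import *
s=grab("side"); show(s,(150,180,290,320),5,"s10")
t=grab("top"); show(t,(270,200,430,320),5,"t10")
E
```

```text
t: 18.5
tool_pos: [0.4697, -0.2025, 0.1466]
orientation: [[-0.425, 0.905, 0.003], [0.905, 0.425, -0.001], [-0.002, 0.003, -1.0]]
wrist_force: [0.3, -0.1, 0.2]
width: 0.0697
```

View pics/s10.png

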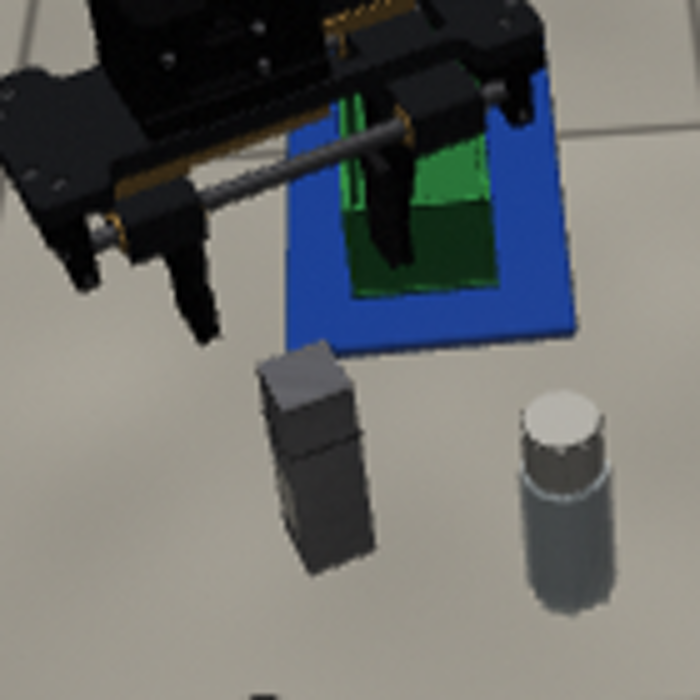

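View pics/t10.png

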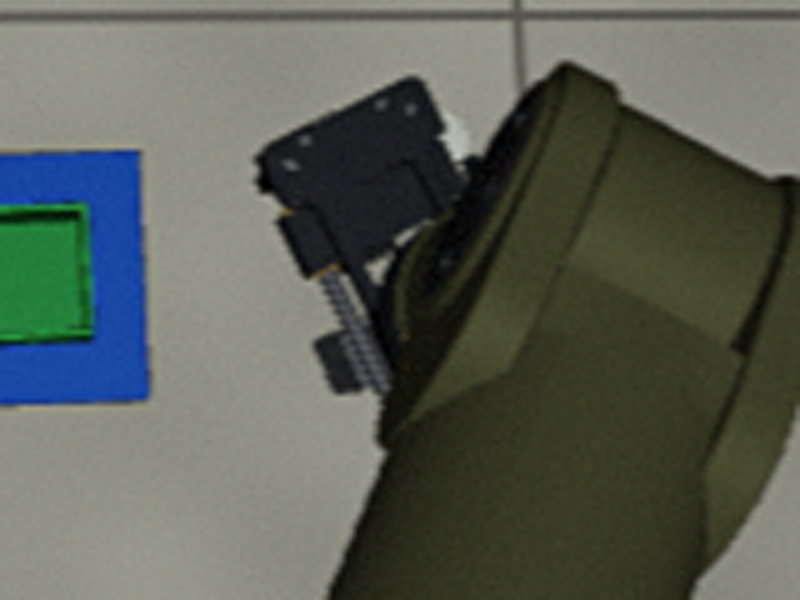

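```bash
python3 -m jog '[[-0.002,0,-0.04,0,0,0,0.2],[-0.002,0,-0.077,0,0,0,0.2],[-0.002,0,-0.077,0,0,0,0.2],[-0.002,0,-0.077,0,0,0,0.2],[-0.002,0,-0.077,0,0,0,1],[-0.002,0,-0.077,0,0,0,1],[-0.002,0,-0.077,0,0,0,1],[-0.002,0,-0.077,0,0,0,1],[-0.002,0,-0.077,0,0,0,1]]' 40
```

```text
t: 19.73
tool_pos: [0.4658, -0.2029, 0.0676]
orientation: [[-0.423, 0.906, -0.0], [0.906, 0.423, -0.001], [-0.0, -0.001, -1.0]]
wrist_force: [1.1, 0.8, -0.2]
width: 0.0301
```

```bash
python3 -m jog '[[0,0,0.05,0,0,0,1],[0,0.01,0.085,0,0,-0.1,1],[0.015,0.06,0.085,0,0,-0.25,1],[0.03,0.12,0.085,0,0,-0.407,1],[0.038,0.18,0.085,0,0,-0.407,1],[0.038,0.24,0.085,0,0,-0.407,1],[0.038,0.2625,0.085,0,0,-0.407,1],[0.038,0.2625,0.085,0,0,-0.407,1],[0.038,0.2625,0.085,0,0,-0.407,1]]' 40
python3 - <<'E'
from h import *
s=grab("side"); show(s,(170,130,310,270),5,"s11")
t=grab("top"); show(t,(180,200,340,320),5,"t11")
o=robot.observe(); print(o["width"],o["tool_pos"])
E
```

```text
t: 20.85
tool_pos: [0.5037, 0.0577, 0.1525]
orientation: [[-0.028, 1.0, -0.001], [1.0, 0.028, -0.001], [-0.001, -0.001, -1.0]]
wrist_force: [0.6, 0.8, 0.2]
width: 0.0301
0.02993111352192761 [0.50382885 0.05748419 0.15257817]
```

View pics/s11.png

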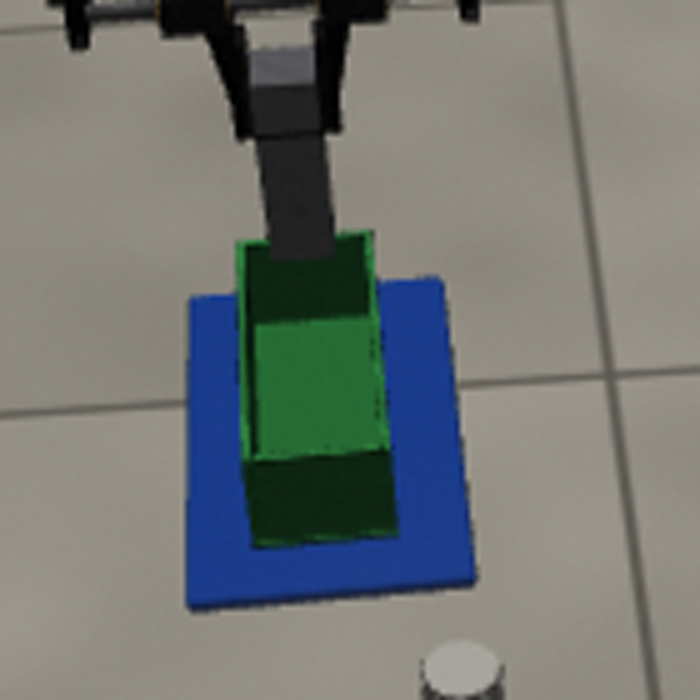

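View pics/t11.png

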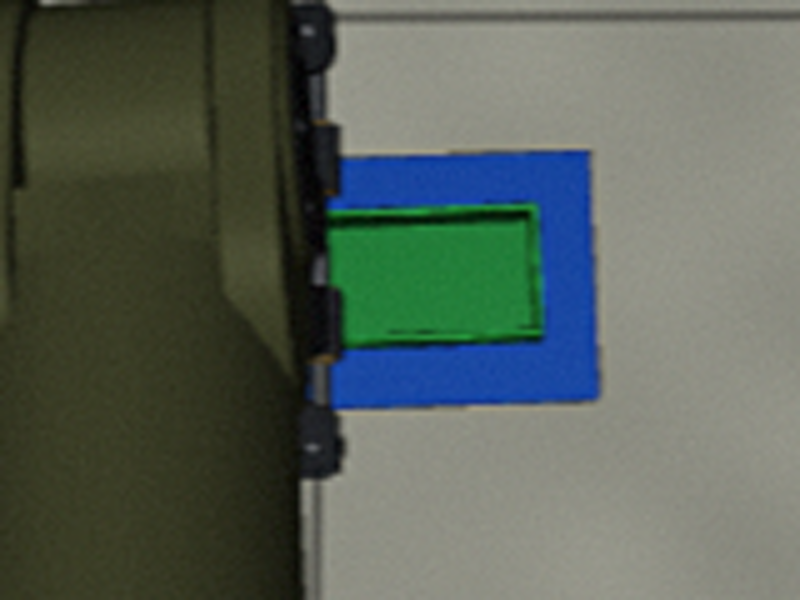

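```bash
python3 -m jog '[[0,0,-0.035,0,0,0,1],[0,0,-0.06,0,0,0,1],[0,0,-0.069,0,0,0,1],[0,0,-0.069,0,0,0,1],[0,0,-0.069,0,0,0,1]]' 40; python3 -m jog '[[0,0,-0.003,0,0,0,1],[0,0,-0.003,0,0,0,1]]'
```

```text
t: 21.58
tool_pos: [0.5047, 0.0593, 0.0846]
orientation: [[-0.029, 1.0, 0.001], [1.0, 0.029, 0.0], [0.0, 0.001, -1.0]]
wrist_force: [-0.1, 0.3, -0.8]
width: 0.0301
t: 21.82
tool_pos: [0.5039, 0.0597, 0.0808]
orientation: [[-0.03, 1.0, -0.0], [1.0, 0.03, -0.0], [-0.0, -0.0, -1.0]]
wrist_force: [-0.2, -0.5, -1.4]
width: 0.0301
```

```bash
python3 -m jog '[[0,0,-0.002,0,0,0,1],[0,0,-0.002,0,0,0,1]]';  python3 -m jog '[[0,0,0,0,0,0,0.6],[0,0,0,0,0,0,0.6],[0,0,0,0,0,0,0.6],[0,0,0.05,0,0,0,0.6],[0,0,0.1,0,0,0,0.6],[0,-0.05,0.1,0,0,0,0.6],[0,-0.1,0.1,0,0,0,0.5],[0.02,-0.15,0.1,0,0,0,0.5],[0.02,-0.15,0.1,0,0,0,0.5]]'
python3 - <<'E'
from h import *
s=grab("side"); show(s,(170,130,310,270),5,"s12")
t=grab("top","t12");
E
```

```text
t: 22.08
tool_pos: [0.5045, 0.0598, 0.0794]
orientation: [[-0.03, 1.0, 0.0], [1.0, 0.03, 0.0], [0.0, 0.0, -1.0]]
wrist_force: [-0.8, -0.3, 5.6]
width: 0.0298
t: 23.2
tool_pos: [0.5236, -0.0963, 0.1784]
orientation: [[-0.02, 1.0, -0.001], [1.0, 0.02, -0.006], [-0.006, -0.001, -1.0]]
wrist_force: [-0.3, 0.4, 0.7]
width: 0.0432
```

View pics/s12.png

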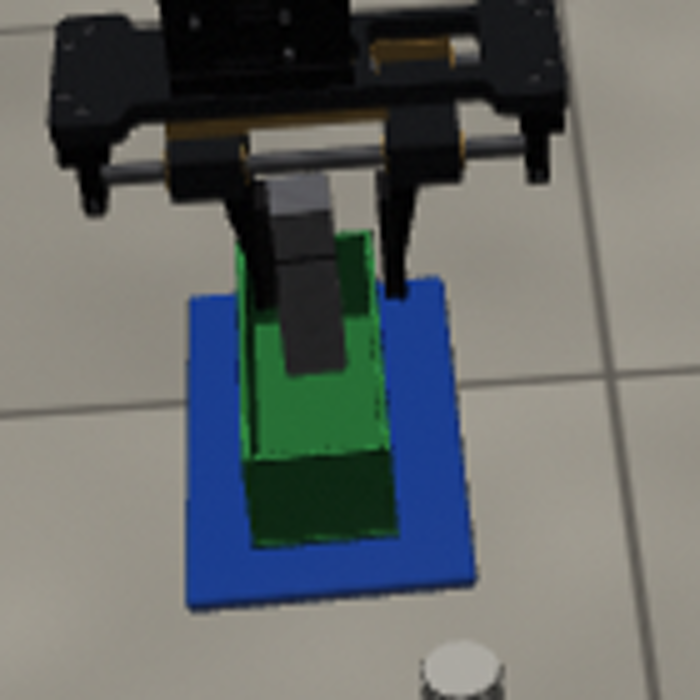

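View pics/t12.png

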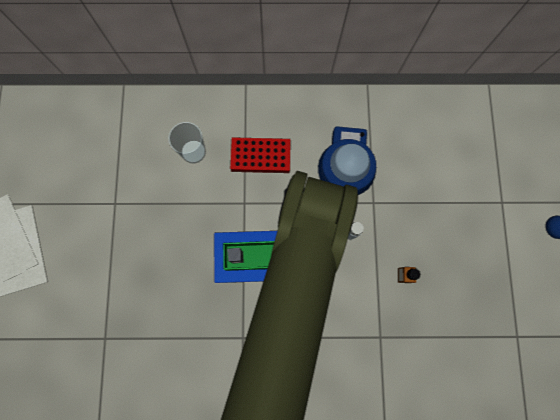

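```bash
python3 -m jog '[[0.01,-0.03,0.01,0,0,-0.17,0.4],[0.02,-0.07,0.01,0,0,-0.34,0.4],[0.03,-0.1,0.01,0,0,-0.51,0.4],[0.041,-0.143,0.01,0,0,-0.68,0.4],[0.041,-0.143,0,0,0,-0.85,0.4],[0.041,-0.143,-0.02,0,0,-1.02,0.4],[0.041,-0.143,-0.04,0,0,-1.2,0.4],[0.041,-0.143,-0.04,0,0,-1.2,0.4],[0.041,-0.143,-0.04,0,0,-1.2,0.4]]'
python3 - <<'E'
from h import *
s=grab("side"); show(s,(190,170,330,310),5,"s13")
o=robot.observe();print(o["tool_pos"],o["joint_pos"])
E
```

```text
t: 24.42
tool_pos: [0.5655, -0.2323, 0.1393]
orientation: [[0.919, 0.394, 0.0], [0.394, -0.919, 0.001], [0.001, -0.001, -1.0]]
wrist_force: [-0.1, -0.1, 1.0]
width: 0.0522
[ 0.56553711 -0.23269498  0.13956781] [-31.65866759  31.21032176  68.94695936  96.75535236 -30.36981155
  73.41711121 -23.23916976]
```

View pics/s13.png

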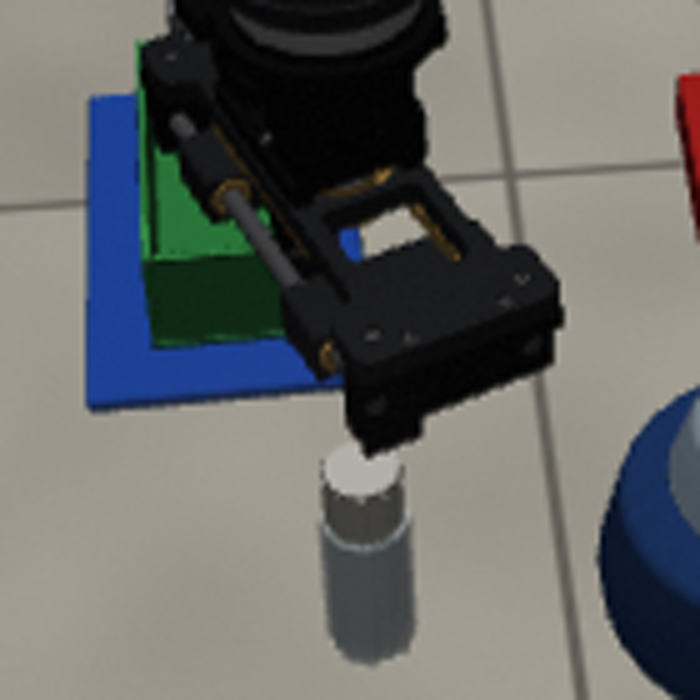

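```bash
python3 -m jog '[[0,-0.001,0,0,0,0.17,0.4],[0,-0.001,0,0,0,0.34,0.4],[0,-0.001,0,0,0,0.51,0.4],[0,-0.001,0,0,0,0.68,0.4],[0,-0.001,0,0,0,0.8,0.4],[0,-0.001,0,0,0,0.8,0.4],[0,-0.001,0,0,0,0.8,0.4]]'
python3 - <<'E'
from h import *
s=grab("side"); show(s,(190,170,330,310),5,"s14")
o=robot.observe();print(o["tool_pos"],o["joint_pos"])
E
```

```text
t: 25.35
tool_pos: [0.565, -0.2346, 0.1392]
orientation: [[0.363, 0.932, 0.0], [0.932, -0.363, -0.0], [-0.0, 0.0, -1.0]]
wrist_force: [0.5, 0.1, 0.4]
width: 0.0521
[ 0.56496868 -0.23450127  0.13897094] [-25.8682235   25.66889616  58.8522774   96.60666651 -23.06730033
  70.95887469  16.91536422]
```

View pics/s14.png

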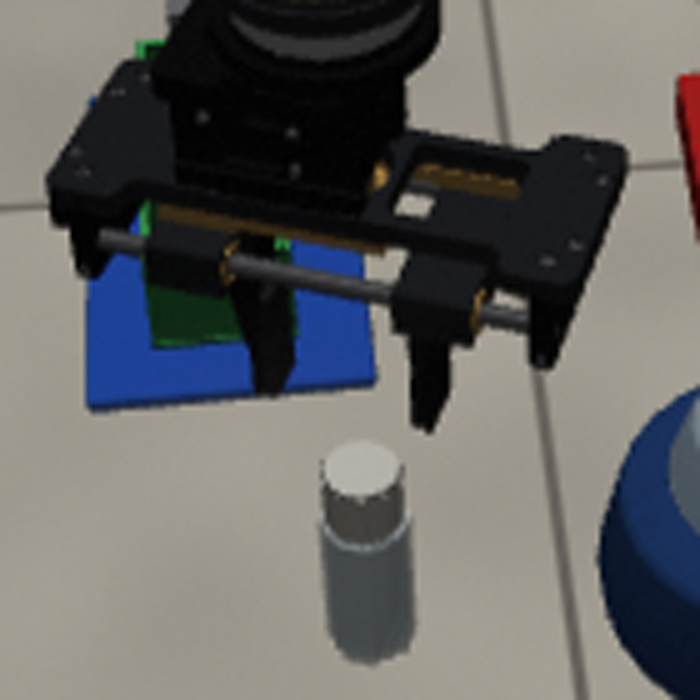

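```bash
python3 -m jog '[[0.002,0.001,-0.035,0,0,0,0.4],[0.002,0.001,-0.055,0,0,0,0.4],[0.002,0.001,-0.065,0,0,0,0.4],[0.002,0.001,-0.065,0,0,0,0.4],[0.002,0.001,-0.065,0,0,0,0.4],[0.002,0.001,-0.065,0,0,0,1],[0.002,0.001,-0.065,0,0,0,1],[0.002,0.001,-0.065,0,0,0,1],[0.002,0.001,-0.065,0,0,0,1]]' 40
python3 - <<'E'
from h import *
s=grab("side"); show(s,(190,170,330,310),5,"s15")
E
```

```text
t: 26.52
tool_pos: [0.5669, -0.2335, 0.0738]
orientation: [[0.362, 0.932, -0.001], [0.932, -0.362, -0.0], [-0.0, -0.001, -1.0]]
wrist_force: [-0.6, 0.8, 1.9]
width: 0.0293
```

View pics/s15.png

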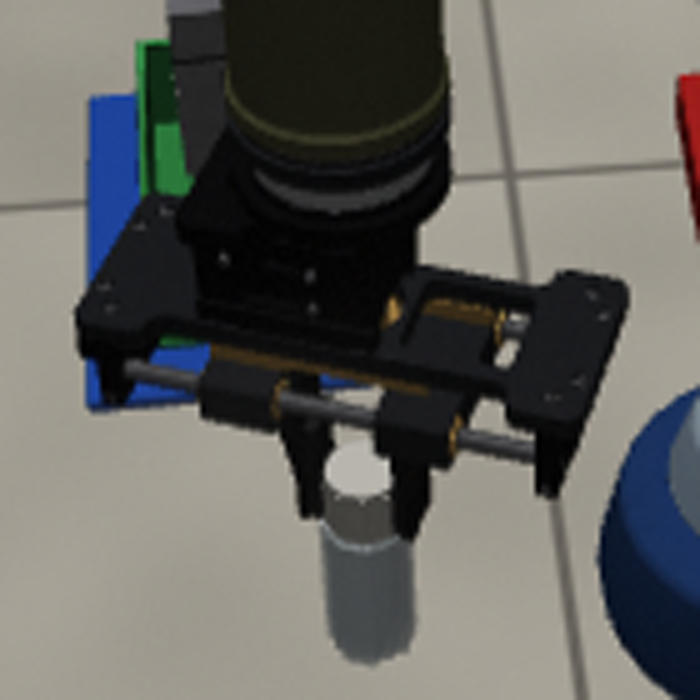

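```bash
python3 -m jog '[[0,0,0.05,0,0,0,1],[0,0.01,0.085,0,0,0.1,1],[-0.02,0.06,0.085,0,0,0.25,1],[-0.04,0.12,0.085,0,0,0.4,1],[-0.062,0.18,0.085,0,0,0.4,1],[-0.062,0.23,0.085,0,0,0.4,1],[-0.062,0.245,0.085,0,0,0.4,1],[-0.062,0.245,0.085,0,0,0.4,1],[-0.062,0.245,0.085,0,0,0.4,1]]' 40
python3 - <<'E'
from h import *
s=grab("side"); show(s,(170,130,310,270),5,"s16")
o=robot.observe(); print(o["width"],o["tool_pos"],o["joint_pos"])
E
```

```text
t: 27.7
tool_pos: [0.5049, 0.0092, 0.1585]
orientation: [[-0.026, 1.0, -0.001], [1.0, 0.026, -0.002], [-0.002, -0.001, -1.0]]
wrist_force: [0.2, -0.2, -1.5]
width: 0.0293
0.029063223521637118 [0.50488221 0.00906955 0.15851575] [-56.83725533   3.38579811  55.05616335 109.79507728  -2.88701999
  68.33839372   0.72644042]
```

View pics/s16.png

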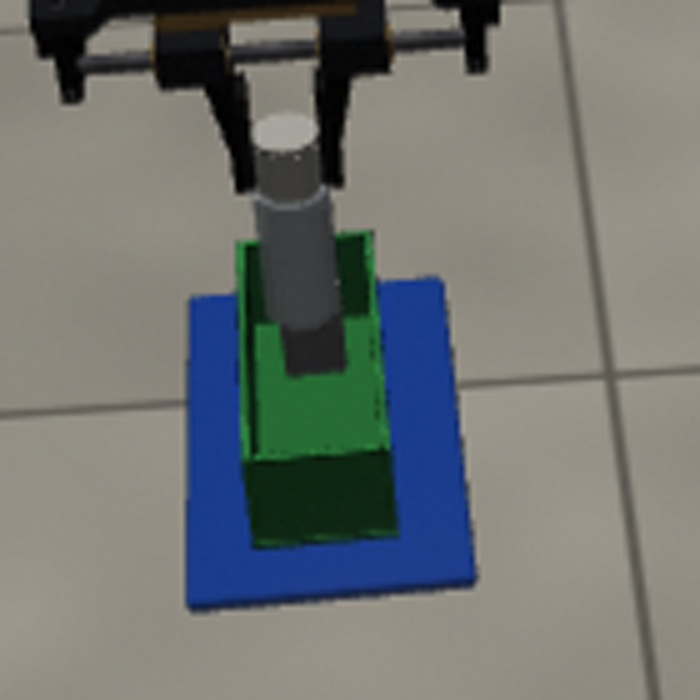

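```bash
python3 -m jog '[[0,0,-0.035,0,0,0,1],[0,0,-0.06,0,0,0,1],[0,0,-0.069,0,0,0,1],[0,0,-0.069,0,0,0,1],[0,0,-0.069,0,0,0,1]]' 40; python3 -m jog '[[0,0,-0.003,0,0,0,1],[0,0,-0.003,0,0,0,1]]'; python3 -m jog '[[0,0,-0.002,0,0,0,1],[0,0,-0.002,0,0,0,1]]'
```

```text
t: 28.38
tool_pos: [0.5057, 0.0111, 0.0906]
orientation: [[-0.029, 1.0, 0.001], [1.0, 0.029, -0.0], [-0.0, 0.001, -1.0]]
wrist_force: [0.1, -0.1, -1.0]
width: 0.0293
t: 28.62
tool_pos: [0.5049, 0.0117, 0.0868]
orientation: [[-0.03, 1.0, -0.0], [1.0, 0.03, -0.0], [-0.0, -0.0, -1.0]]
wrist_force: [0.3, 0.9, -0.2]
width: 0.0293
t: 28.88
tool_pos: [0.5053, 0.0116, 0.0857]
orientation: [[-0.03, 1.0, -0.0], [1.0, 0.03, 0.0], [0.0, -0.0, -1.0]]
wrist_force: [-2.2, 0.4, 9.1]
width: 0.029
```

```bash
python3 -m jog '[[0,0,0,0,0,0,0.5],[0,0,0,0,0,0,0.5],[0,0,0,0,0,0,0.5],[0,0,0.05,0,0,0,0.5],[0,0,0.09,0,0,0,0.5],[-0.01,-0.06,0.09,0,0,-0.03,0.4],[-0.02,-0.12,0.09,0,0,-0.06,0.4],[-0.03,-0.18,0.09,0,0,-0.09,0.4],[-0.04,-0.24,0.09,0,0,-0.09,0.4],[-0.04,-0.3,0.09,0,0,-0.09,0.4]]'; python3 -m jog '[[-0.01,-0.06,-0.03,0,0,0,0.4],[-0.01,-0.073,-0.035,0,0,0,0.4],[-0.01,-0.073,-0.035,0,0,0,0.4],[-0.01,-0.073,-0.035,0,0,0,0.4]]'
python3 - <<'E'
from h import *
s=grab("side"); show(s,(150,230,290,370),5,"s17")
t=grab("top","t17")
o=robot.observe();print(o["tool_pos"],o["joint_pos"])
E
```

```text
t: 30.12
tool_pos: [0.4646, -0.2898, 0.175]
orientation: [[0.059, 0.998, 0.001], [0.998, -0.059, 0.001], [0.001, 0.001, -1.0]]
wrist_force: [0.7, 0.5, 0.3]
width: 0.0522
t: 30.62
tool_pos: [0.4554, -0.3605, 0.1397]
orientation: [[0.059, 0.998, -0.0], [0.998, -0.059, 0.0], [0.0, -0.0, -1.0]]
wrist_force: [-0.8, 0.9, -0.3]
width: 0.0517
[ 0.45600215 -0.35992356  0.14002823] [-16.23657942  22.73561603  64.03808939 101.05195187 -21.74450146
  69.94594208  50.41509283]
```

View pics/s17.png

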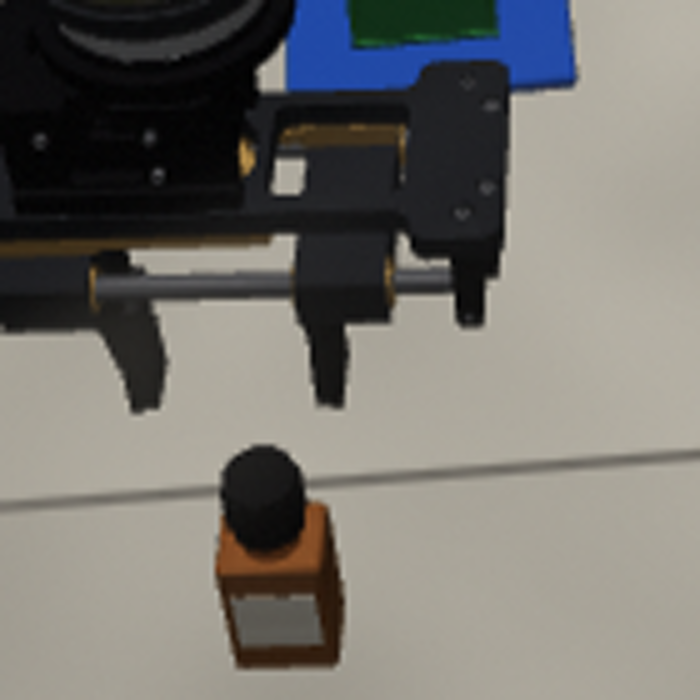

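View pics/t17.png

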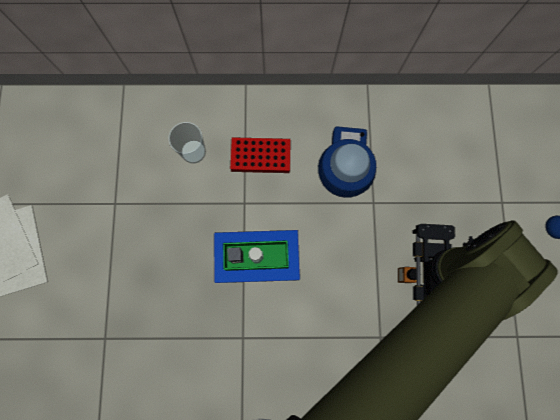

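```bash
python3 -m jog '[[0.003,-0.001,-0.035,0,0,0,0.4],[0.003,-0.001,-0.055,0,0,0,0.4],[0.003,-0.001,-0.069,0,0,0,0.4],[0.003,-0.001,-0.069,0,0,0,0.4],[0.003,-0.001,-0.069,0,0,0,0.4],[0.003,-0.001,-0.069,0,0,0,1],[0.003,-0.001,-0.069,0,0,0,1],[0.003,-0.001,-0.069,0,0,0,1],[0.003,-0.001,-0.069,0,0,0,1]]' 40
python3 - <<'E'
from h import *
s=grab("side"); show(s,(150,230,290,370),5,"s18")
E
```

```text
t: 31.85
tool_pos: [0.4578, -0.3626, 0.0707]
orientation: [[0.06, 0.998, -0.001], [0.998, -0.06, -0.001], [-0.001, -0.001, -1.0]]
wrist_force: [0.1, 0.3, 0.0]
width: 0.0247
```

View pics/s18.png

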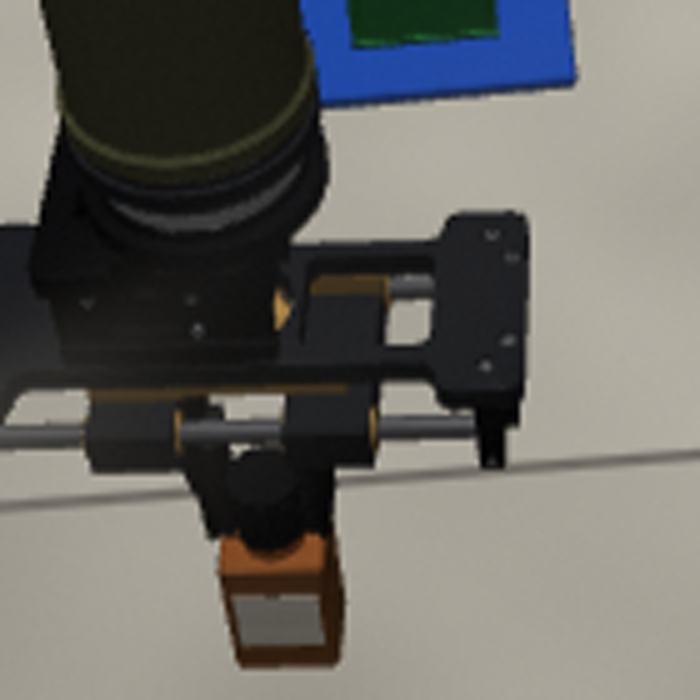

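Run:
```python
from h import *
s=grab("side"); t=grab("top")
print("cap s",plane(s,[[150+263/5,230+474/5]],.097),"jar s",plane(s,[[190+362/5,170+468/5]],.098),"case",plane(s,[[150+305/5,180+375/5]],.1))
print("cap t",plane(t,[[310+520/5,210+320/5]],.097), plane(t,[[310+237/5,210+90/5]],.098))
show(t,(360,220,460,320),6,"t18")
```

```text
cap s [[ 0.4586114  -0.36927941  0.097     ]] jar s [[ 0.56725205 -0.23836707  0.098     ]] case [[ 0.46871989 -0.20813865  0.1       ]]
cap t [[ 0.45503688 -0.36394181  0.097     ]] [[ 0.56469327 -0.23466557  0.098     ]]
```

View pics/t18.png

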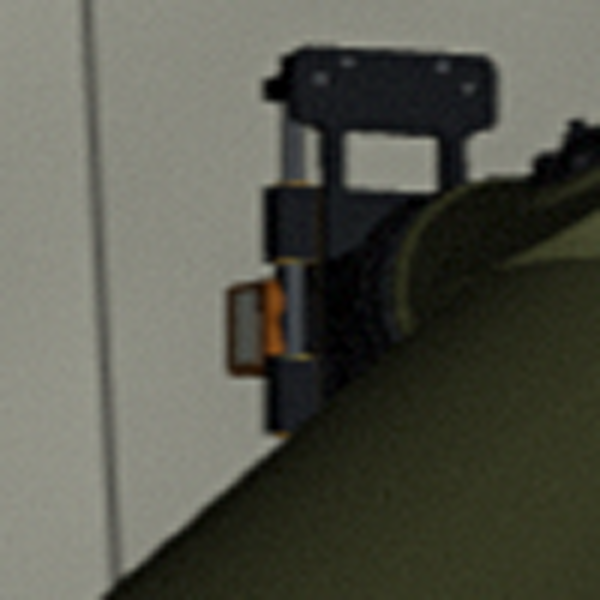

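```bash
python3 -m jog '[[0,0,0.05,0,0,0,1],[0,0.01,0.085,0,0,0,1],[0.01,0.06,0.085,0,0,0.05,1],[0.02,0.12,0.085,0,0,0.09,1],[0.03,0.18,0.085,0,0,0.09,1],[0.04,0.24,0.085,0,0,0.09,1],[0.0485,0.29,0.085,0,0,0.09,1],[0.0485,0.325,0.085,0,0,0.09,1],[0.0485,0.325,0.085,0,0,0.09,1],[0.0485,0.325,0.085,0,0,0.09,1]]' 40
python3 - <<'E'
from h import *
s=grab("side"); show(s,(170,130,310,270),5,"s19")
o=robot.observe(); print(o["width"],o["tool_pos"],o["joint_pos"])
E
```

```text
t: 33.25
tool_pos: [0.506, -0.0385, 0.1555]
orientation: [[-0.029, 1.0, -0.001], [1.0, 0.029, -0.001], [-0.001, -0.001, -1.0]]
wrist_force: [-0.3, -0.9, -0.8]
width: 0.025
0.025064540736691267 [ 0.50605269 -0.03906299  0.15553946] [-58.27623103   4.97085133  63.09485736 109.80602539  -4.70921689
  68.04933024   8.07326407]
```

View pics/s19.png

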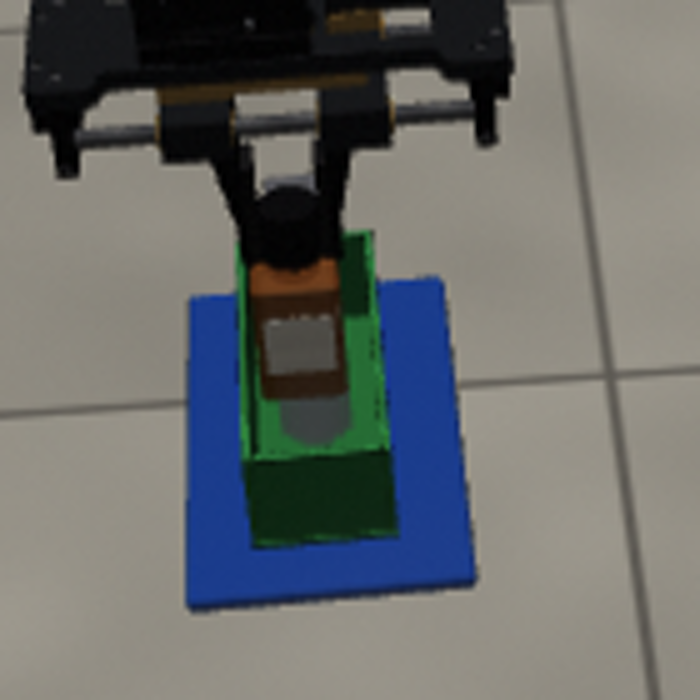

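```bash
python3 -m jog '[[0,0,-0.035,0,0,0,1],[0,0,-0.06,0,0,0,1],[0,0,-0.069,0,0,0,1],[0,0,-0.069,0,0,0,1],[0,0,-0.069,0,0,0,1]]' 40; python3 -m jog '[[0,0,-0.003,0,0,0,1],[0,0,-0.003,0,0,0,1]]'; python3 -m jog '[[0,0,-0.002,0,0,0,1],[0,0,-0.002,0,0,0,1]]'
```

```text
t: 33.92
tool_pos: [0.5071, -0.038, 0.0876]
orientation: [[-0.029, 1.0, 0.001], [1.0, 0.029, -0.0], [-0.0, 0.001, -1.0]]
wrist_force: [-0.6, -0.5, -0.3]
width: 0.025
t: 34.17
tool_pos: [0.5064, -0.0373, 0.0838]
orientation: [[-0.03, 1.0, -0.0], [1.0, 0.03, -0.0], [-0.0, -0.0, -1.0]]
wrist_force: [0.9, -0.3, -0.8]
width: 0.0255
t: 34.42
tool_pos: [0.5068, -0.0375, 0.0826]
orientation: [[-0.03, 1.0, -0.0], [1.0, 0.03, 0.0], [0.0, -0.0, -1.0]]
wrist_force: [-3.0, 0.3, 7.5]
width: 0.0252
```

```bash
python3 -m jog '[[0,0,0,0,0,0,0.5],[0,0,0,0,0,0,0.5],[0,0,0,0,0,0,0.5],[0,0,0.05,0,0,0,0.5],[0,0,0.1,0,0,0,0.5],[0,-0.06,0.13,0,0,0,0.4],[0,-0.12,0.13,0,0,0,0.4],[0,-0.18,0.13,0,0,0,0.4],[0,-0.24,0.13,0,0,0,0.4],[0,-0.24,0.13,0,0,0,0.4]]'
python3 - <<'E'
from h import *
s=grab("side"); show(s,(170,130,310,270),5,"s20")
t=grab("top","t20");show(t,(200,220,310,295),7,"t20c")
H=hsv(t).astype(int); h,S,V=H[...,0],H[...,1],H[...,2]
b=(h>105)&(h<130)&(S>150); b[:225]=0;b[290:]=0;b[:,:205]=0;b[:,310:]=0
g=(h>45)&(h<75)&(S>120); g[:,:205]=0
print(rect(t,b,.008),rect(t,g,.063))
E
```

```text
t: 35.67
tool_pos: [0.5025, -0.2857, 0.2115]
orientation: [[-0.016, 1.0, -0.003], [1.0, 0.016, -0.006], [-0.006, -0.003, -1.0]]
wrist_force: [0.8, 0.2, 0.3]
width: 0.0525
((0.5062, 0.0125), (0.2176, 0.1288), -88.3) ((0.5036, 0.0116), (0.1555, 0.0662), -88.1)
```

View pics/s20.png

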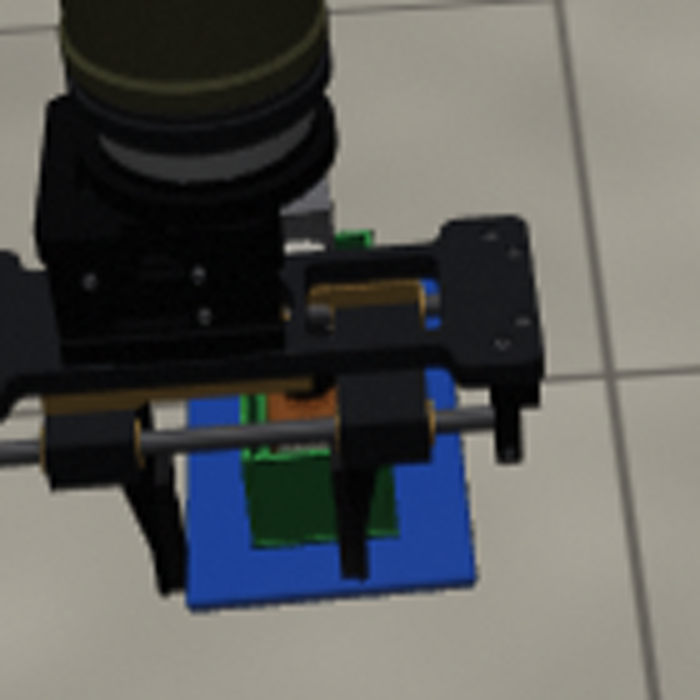

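View pics/t20c.png

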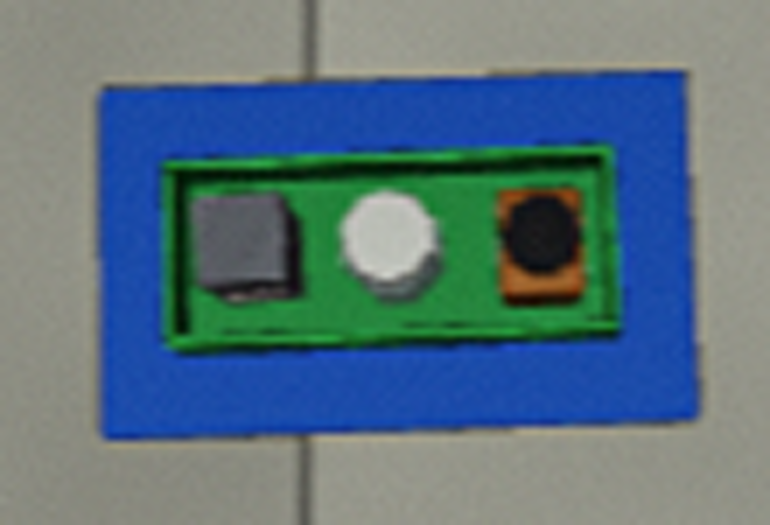

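View pics/t20.png

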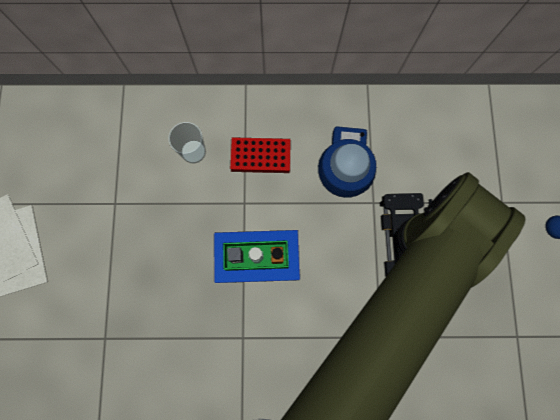

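```bash
python3 -m jog '[[0,-0.05,0.1,0,0,0,0.4],[0,-0.05,0.15,0,0,0,0.4],[0,-0.05,0.15,0,0,0,0.4],[0,-0.05,0.15,0,0,0,0.4],[0,-0.05,0.15,0,0,0,0.4],[0,-0.05,0.15,0,0,0,0.4],[0,-0.05,0.15,0,0,0,0.4],[0,-0.05,0.15,0,0,0,0.4]]'
python3 - <<'E'
from h import *
t=grab("top");show(t,(200,220,310,295),7,"t21c")
s=grab("side","s21")
H=hsv(t).astype(int); h,S,V=H[...,0],H[...,1],H[...,2]
g=(h>45)&(h<75)&(S>120); g[:,:205]=0
print(rect(t,g,.063), np.abs(robot.observe()["dq"]).max())
E
```

```text
t: 36.78
tool_pos: [0.5062, -0.3271, 0.3611]
orientation: [[-0.03, 1.0, -0.001], [1.0, 0.03, -0.0], [-0.0, -0.001, -1.0]]
wrist_force: [-0.1, 0.8, -0.3]
width: 0.0522
((0.5037, 0.0116), (0.1555, 0.0662), -88.1) 0.22551031452130346
```

View pics/t21c.png

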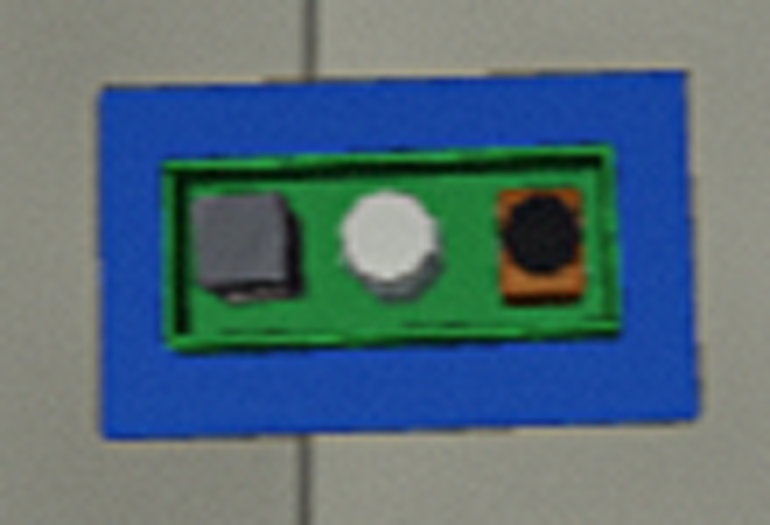

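View pics/s21.png

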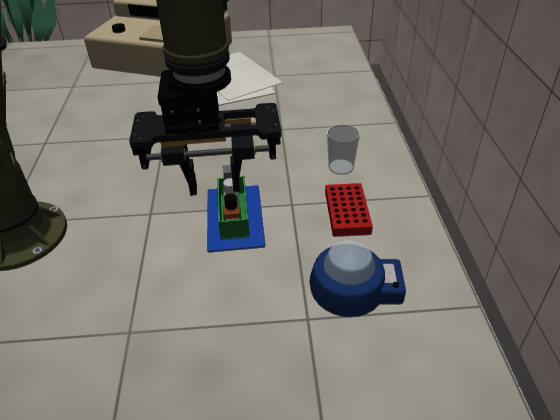

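The top crop shows the case, jar and bottle upright in the tub, which is centred on the board. The side view shows no other items left on the bench, the bystanders where they were, and the gripper clear at z = 0.36.

```bash
python3 -c "
from station import robot
print(robot.close_job())"
```

```text
the job is handed in; nothing more can be done
None
```

The tub is mouth-up in the middle of the blue board with the case, jar and flat bottle standing upright in it, and the job is handed in. It took about 37 s of the 210 s.

- **Turning the tub over:** I did it in two quarter turns, standing it on its end in between. I then set it on the board empty and let go before loading anything.
- **Loading:** I placed the cuvette case, the octagonal jar and the flat amber bottle in a row in the tub. No square bottle was visible in either camera at the start.
- **Last checks:** In the top picture the tub's middle was about 3 mm from the board's middle and square to it within about 0.2°. All three items stood upright on its floor. The beaker, rack and centrifuge had not visibly moved, and the gripper was well clear.
- **Disagreement between cameras:** The side camera read y about 4–10 mm lower than the top camera. I used the top camera because it matched where the gripper actually met the tub.
- **Narrow grip reading:** The gripper closed to about 25 mm on the bottle's 26 mm cap. The ribs may explain it, and the bottle did not slip.

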